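# Turn the oat biscuit with the turner and stand the turner in its dock

## Task

The oat biscuit on the baking sheet is done on one side: with the turner, turn it over, low, so that it lies flat on the sheet with its other face up, and keep your fingers off it. Then lay the turner back on its rest, change your hold, and stand it upright, handle down, seated in the wide cup of the dock. Leave the ramekin, pudding mould and jar where they are.

Things in the scene. Friction and masses are not known exactly. Their poses are not given: they have to be found in the camera images.
- biscuit_mid (a point): centre of the rigid oat biscuit, 90 mm round, 13 mm thick, about 70 g; the underside's rim is bevelled (rises 5 mm over the outer 8 mm), so a blade can start under it. z points out of the face that is up at the start (scored in quarters). Pushed by a blade it slides on the sheet until the raised far edge stops it; then a blade lying on the sheet goes in under it.
- sheet_top (a point): centre of the upper face of the fixed aluminium baking sheet, 3 mm above the worktop. The sheet measures 240 mm along its x and 320 mm along its y; its edge at +x (away from the robot) is turned up to 13 mm above the upper face, the other three edges are flat.
- turner_grip (a point): middle of the octagonal part (64 mm long, 25 mm across flats; flats up, down, sideways and at 45 degrees) of the turner's handle, on its axis. x runs along the handle to the blade, z out of the blade's upper face. The axis is level, 66 mm above the blade's underside; a shank slants down to the blade from 34 to 98 mm ahead. 150 g in all, balanced about 42 mm ahead of this point.
- turner_blade (a point): centre of the turner's flat stiff slotted blade, 90 mm long (x), 76 mm wide (y), 2 mm thick: 137 mm ahead (x) of turner_grip and 65 mm below it. Axes as for turner_grip.
- turner_tip (a point): centre of the handle's free end, 88 mm behind turner_grip; from here the handle widens from 17 mm diameter to 26 mm over 52 mm. Axes as for turner_grip.
- rest_pan (a point): where the blade's centre lies on the fixed utensil rest, on its 4 mm steel plate (290 by 90 mm). The turner starts here, blade flat, handle towards this point's -x and 70 mm above the worktop, its taper in a bent-wire V saddle 190 mm behind this point (wires up to 71 mm high, 39 mm to either side). x from saddle to blade.
- dock_cup (a point): centre of the mouth of the wide upright steel cup on the fixed dock, 74 mm above the worktop, 34 mm across outside. Inside it tapers from 26 mm at the mouth to 16 mm at the floor 58 mm down; the handle seats with its end 2 to 8 mm above the floor. A slimmer, lower cup (for another tool) stands 84 mm to -y of this point on the same birch foot, 85 by 170 by 16 mm.
- ramekin_mid (a point): centre of a white ceramic ramekin, 88 mm across, 45 mm high; a bystander.
- mould_mid (a point): centre of a lidded stainless pudding mould, 122 mm across the lid, 118 mm high with its bail (this point is 50 mm above its foot); a bystander.
- jar_mid (a point): centre of a glass jar, 76 mm across, 115 mm high; a bystander.
Not all that is in view belongs to the job. Of the things like the part that bears biscuit_mid, leave any that is black or pink; of the rest the smaller one is meant.

How it is judged:
By the outcome, as a careful person would: the job done as asked, in the order asked, and still so for the second after the job is handed in, with the robot touching nothing.
It also fails if it takes over 72 s, if anything falls off the work surface, if the arm or the gripper's body presses on something with over 40 N, if the wrist force passes 120 N, or if a joint passes its speed limit or range.

## Robot

A 7-joint arm with a two-finger parallel gripper is mounted at the origin on the work surface. World frame = base frame: x ahead of the robot, y to its left, z up, the work surface at z = 0. Lengths are in mm, angles in rad, forces in N, time in s.
With the tool pointing down it reaches from about 400 to 875 mm from the base axis. Payload 4.4 kg.
Tool frame: the origin (TCP) lies midway between the tips of the shut fingers; the grasp point (between the pads) lies 19 mm behind it (ctrl.pinch_z is the distance from the TCP to the grasp point, in mm); z points along the fingers, y is the line along which they close (so a half turn about z gives the same grasp; the last joint's range is limited). The gripper opens to 85 mm and grips with 20 to 120 N. Pads are 22 mm wide; open, the fingers measure 114 mm over their backs; the gripper's body (76 mm by 85 mm) begins 54 mm behind the grasp point. The pads swing forward as they close: fully open they stand 13 mm farther back than shut.
Start: joints at [-1.202, 0.628, 0.038, 1.517, -0.027, 0.996, -0.02], TCP at [273.778, 589.545, 231.313] pointing down, gripper open.
Joint ranges: [-3.06, 3.06], [-0.37, 2.12], [-1.25, 1.32], [0.18, 2.47], [-1.1, 4.24], [0.23, 1.98], [-2.94, 2.94]. Speed limits (rad/s): [2.57, 2.57, 3.14, 3.14, 3.14, 3.14, 3.14].

## Interface

Orientations are given as [roll, pitch, yaw] about the fixed x, y, z axes, in that order (R = Rz(yaw) Ry(pitch) Rx(roll)).
In Python, from cell import read_state, cams, order, ctrl gives the robot as it stands.
- The arm moves only by the tool move_arm, never from a script. Its argument "targets" is text: rows parted by semicolons, each of 7 numbers parted by spaces: the gripper's target within -1 to 1 (fully open at 1, half-way at 0, shut at -1), then the shift along the tool's x, y, z in cm, then the turn, a rotation vector about the tool's x, y, z in degrees. A call has 1 to 5 rows; each row shifts and turns the commanded pose from where the row before left it, along the tool's axes as they then stand; what a row does not reach is not made up. A row lasts 1/12 s, in which the tool goes at most 41.7 mm and 7.16 degrees, less where a joint would pass 70% of its speed; a pose out of reach is approached as far as the arm can. A call with a gripper value outside its range is refused whole. The fingers move at their own pace and stop on an object; the grip force is fixed at half the most. Time passes only in rows, so rows that do not move let the fingers close. It gives the time, the measured TCP pose, the force, the opening and the grip force at its end, in the units of the state.
- read_state(): the state, without advancing time (a new reading comes with each control period).
- cams.get_image(name): name is "scene" or "top" or "wrist"; returns a dict with "color" (384x512x3 uint8, red, green, blue), "fovy" (degrees; the focal length in pixels is half the picture's height over the tangent of half this angle, whatever the lens; pixels are square), "cx", "cy" (the principal point, pixels), "rvec" (rotation vector, rad) and "tvec" (3), from world to camera coordinates, as OpenCV has them. Camera axes: x right, y down, z forward; pixel columns grow to the right and rows downward; lengths in mm; the calibration is good to about 2 mm. A picture is of the moment at which its call begins. There is no depth.
- order.finish_job(): hands the job in; it is judged then, once.
The state is a dict: "clock": time; "qpos": joint angles; "qd": joint speeds; "tau": joint torques, N m; "eef_pos": TCP position; "tool_rot": TCP orientation; "force": force on the tool from outside, world axes, zero at the start; "torque": the same for the moment, N m; "width": finger opening in mm; "gripper_force": force on a finger pad.
Only numpy, scipy, OpenCV 4.12 (cv2) and the standard library are available. Lean on these libraries where they do the work, as an engineer would, in place of code of your own. Each camera call takes 0.05 s, during which the arm holds its last target. There are 200 camera calls.

## Working session

There is one attempt and no reset: what is moved stays moved. The work goes in short steps, Python scripts to look and compute and a tool call to move; the robot and the scene stay as the last step left them, time stands still between calls to the robot, and variables do not carry over. Pictures are saved under pics/ and viewed, at most 10 in all, crops included, and the job is handed in when it is done.

Besides the shell and the picture viewer there is one more tool, called by a JSON object that holds its "op" and its "data", one argument or row to a line. move_arm: Moves the arm, as the interface text tells. Its arguments: {"type":"object","properties":{"targets":{"type":"string"}},"required":["targets"]}

```bash
ls; mkdir -p pics
cat > h.py <<'E'
import numpy as np, cv2
from scipy.spatial.transform import Rotation as R
from cell import read_state, cams, order, ctrl
def img(n,save=None):
    d=cams.get_image(n)
    if save: cv2.imwrite(save,cv2.cvtColor(d["color"],cv2.COLOR_RGB2BGR))
    return d
def ray(d,u,v):
    f=d["color"].shape[0]/2/np.tan(np.radians(d["fovy"])/2)
    M=cv2.Rodrigues(np.array(d["rvec"],float))[0]; t=np.array(d["tvec"],float).ravel()
    return -M.T@t, M.T@np.array([(u-d["cx"])/f,(v-d["cy"])/f,1])
def onz(d,u,v,z):
    o,r=ray(d,u,v); return o+r*(z-o[2])/r[2]
def proj(d,p):
    f=d["color"].shape[0]/2/np.tan(np.radians(d["fovy"])/2)
    q=cv2.Rodrigues(np.array(d["rvec"],float))[0]@np.array(p,float)+np.array(d["tvec"],float).ravel()
    return q[:2]/q[2]*f+[d["cx"],d["cy"]]
def tri(a,b):
    (o1,r1),(o2,r2)=a,b
    r1=r1/np.linalg.norm(r1);r2=r2/np.linalg.norm(r2)
    s=np.linalg.lstsq(np.c_[r1,-r2],o2-o1,rcond=None)[0]
    p,q=o1+s[0]*r1,o2+s[1]*r2
    return (p+q)/2,np.linalg.norm(p-q)
E
python3 - <<'E'
from h import *
for n in("scene","top"):
    d=img(n,f"pics/{n}0.png"); print(n,d["fovy"],d["cx"],d["cy"],ray(d,256,192))
    np.save(n+".npy",d,allow_pickle=True)
s=read_state();print(s)
a=[cv2.imread(f"pics/{n}0.png") for n in("scene","top")]
E
```

```text
pics
scene 49.53271207341001 252.9341931342757 190.06023865280162 (array([ 900.29595632, -625.03382714, 1239.07883007]), array([-0.2540275 ,  0.48335529, -0.83780289]))
top 52.24128500706433 257.152595849746 182.92231408067235 (array([ 421.15467775,   67.54472853, 1097.81456537]), array([ 0.05575354, -0.01401179, -0.99861972]))
{'clock': 0.1, 'qpos': array([-1.20181424,  0.62927621,  0.0384213 ,  1.51828874, -0.02701422,
        0.99628774, -0.01998764]), 'qd': array([ 0.00110589, -0.00082069,  0.00091146, -0.00069538,  0.00248412,
       -0.00302034, -0.0009837 ]), 'tau': array([ 2.54991464e-03, -5.64530790e+01,  1.23038068e+00, -1.93973655e+01,
        1.12773146e-02,  5.38118664e-03,  3.14577868e-06]), 'eef_pos': array([273.50459066, 589.02797618, 230.45933968]), 'tool_rot': array([-3.13984952e+00, -6.48247496e-06,  2.70683369e+00]), 'force': array([-0.44220258, -0.15425129,  0.69622038]), 'torque': array([0.0011803 , 0.00632507, 0.02550103]), 'gripper_force': 0.0, 'width': 85.21588992790726}
```

View pics/scene0.png

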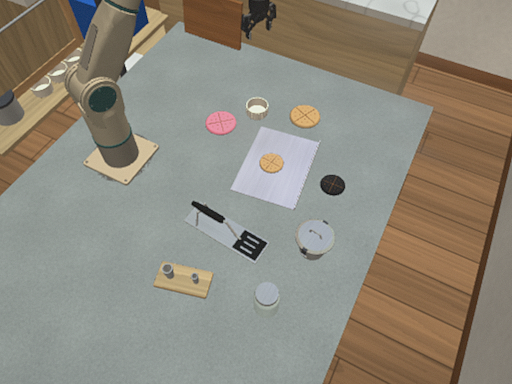

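View pics/top0.png

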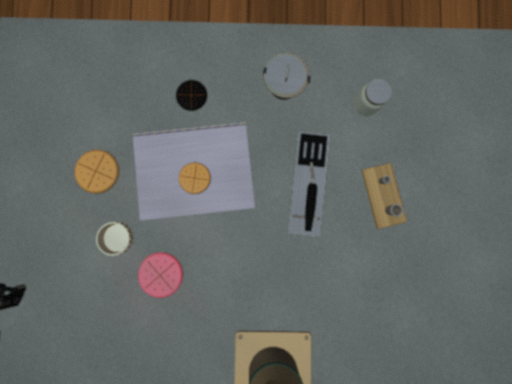

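The scene view shows the biscuit at (272,162) on the sheet, the turner handle from about (195,205) to the blade at (250,243), and the dock at (184,279). In the top view, the biscuit is at (194,178), the handle end at (309,229), the blade at (313,150), the wide cup at (393,211), the slim cup at (384,180), the mould at (287,76) and the jar at (377,93).

```bash
cat > m.py <<'E'
from h import *
T=np.load("top.npy",allow_pickle=True).item();S=np.load("scene.npy",allow_pickle=True).item()
def cs(d,f,box,amin=8):
    x0,y0,x1,y1=box; m=f(d["color"][y0:y1,x0:x1].astype(int)).astype(np.uint8)
    c,_=cv2.findContours(m,cv2.RETR_EXTERNAL,cv2.CHAIN_APPROX_NONE)
    return [k.reshape(-1,2)+[x0,y0] for k in sorted(c,key=cv2.contourArea)[::-1] if cv2.contourArea(k)>=amin]
dark=lambda c:c.max(2)<60
org=lambda c:(c[...,0]-c[...,2]>60)
b={}
for n,d,bx in(("T",T,(172,155,218,200)),("S",S,(255,148,290,178))):
    k=cs(d,org,bx)[0];e=cv2.fitEllipse(k);print(n,"biscuit",e); b[n]=ray(d,*e[0])
    print(onz(d,*e[0],16))
print(tri(b["T"],b["S"]))
for n,d,bx in(("T",T,(285,130,330,240)),("S",S,(185,195,275,265))):
    for k in cs(d,dark,bx): 
        r=cv2.minAreaRect(k);print(n,"dark",cv2.contourArea(k),r, cv2.boxPoints(r).round(1).tolist())
for n,d,bx in(("T",T,(125,115,265,225)),("S",S,(225,120,325,210))):
    k=cs(d,lambda c:(c.min(2)>135)|(org(c)),bx)[0]; r=cv2.approxPolyDP(k,6,True).reshape(-1,2);print(n,"sheet",r.tolist(),[onz(d,*p,3).round().tolist() for p in r])
wood=lambda c:(c[...,0]-c[...,2]>35)
for n,d,bx in(("T",T,(355,155,415,235)),("S",S,(145,255,220,305))):
    k=cs(d,wood,bx)[0]; r=cv2.boxPoints(cv2.minAreaRect(k));print(n,"dock",[onz(d,*p,16).round().tolist() for p in r])
cv2.imwrite("pics/c1.png",cv2.hconcat([cv2.resize(cv2.cvtColor(d["color"][y0:y1,x0:x1],cv2.COLOR_RGB2BGR),(400,600),interpolation=cv2.INTER_CUBIC) for d,(x0,y0,x1,y1) in((T,(350,150,410,240)),(S,(150,250,220,355)))]))
E
python3 m.py
```

```text
T biscuit ((194.04641723632812, 177.644287109375), (29.18041229248047, 29.729625701904297), 76.47208404541016)
[518.36050429 224.42563759  16.        ]
S biscuit ((271.0172424316406, 162.64710998535156), (17.68916893005371, 22.48468780517578), 90.9013671875)
[518.47954891 220.32581508  16.        ]
(array([517.8548148 , 224.41450231,  11.24141477]), np.float64(2.3058462158255475))
T dark 718.5 ((312.158447265625, 149.9158477783203), (25.77146339416504, 30.448139190673828), 5.710593223571777) [[297.79998779296875, 163.8000030517578], [300.8999938964844, 133.5], [326.5, 136.0], [323.5, 166.3000030517578]]
T dark 329.0 ((310.05328369140625, 206.91392517089844), (9.144109725952148, 46.535369873046875), 5.19442892074585) [[303.3999938964844, 229.6999969482422], [307.6000061035156, 183.3000030517578], [316.70001220703125, 184.1999969482422], [312.5, 230.5]]
S dark 476.5 ((249.41175842285156, 244.64706420898438), (26.7537784576416, 20.579830169677734), 30.963756561279297) [[232.60000610351562, 246.60000610351562], [243.1999969482422, 228.89999389648438], [266.20001220703125, 242.69999694824
[... 207 characters left out ...]
3.8000030517578, 199.10000610351562], [224.60000610351562, 217.60000610351562], [221.3000030517578, 223.1999969482422]]
T sheet [[244, 126], [135, 137], [139, 187], [150, 189], [139, 192], [141, 218], [252, 206]] [[669.0, 89.0, 3.0], [631.0, 395.0, 3.0], [491.0, 379.0, 3.0], [486.0, 348.0, 3.0], [477.0, 378.0, 3.0], [405.0, 370.0, 3.0], [443.0, 63.0, 3.0]]
S sheet [[225, 120], [225, 209], [324, 209], [324, 120]] [[256.0, 335.0, 3.0], [463.0, -24.0, 3.0], [766.0, 135.0, 3.0], [606.0, 518.0, 3.0]]
T dock [[549.0, -241.0, 16.0], [572.0, -323.0, 16.0], [408.0, -365.0, 16.0], [385.0, -283.0, 16.0]]
S dock [[408.0, -369.0, 16.0], [375.0, -289.0, 16.0], [549.0, -246.0, 16.0], [576.0, -327.0, 16.0]]
```

View pics/c1.png

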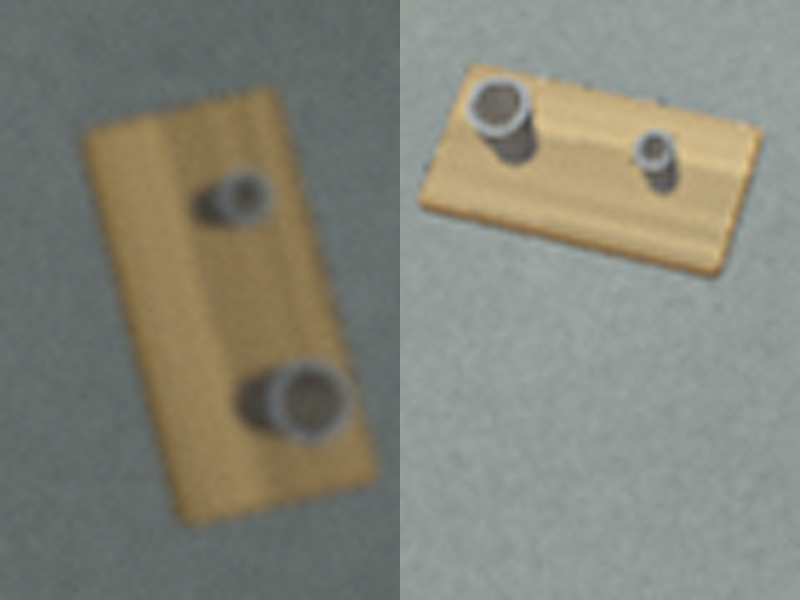

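The crop shows the wide cup mouth at about top (396.5,210) and scene (167.5,268.5). The slim cup is at top (386.5,179) and scene (194.5,276).

```bash
cat > m2.py <<'E'
from h import *
T=np.load("top.npy",allow_pickle=True).item();S=np.load("scene.npy",allow_pickle=True).item()
t=lambda a,b:[np.round(v,1) for v in tri(ray(T,*a),ray(S,*b))]
P={"tip":((307.9,230.1),(192.1,201.9)),"fwd":((312.2,183.7),(222.9,220.4)),"blade":((312.2,149.9),(249.4,244.6)),"cup":((396.5,210),(167.5,268.5)),"slim":((386.5,179),(194.5,276)),"biscuit":((194,177.6),(271,162.6))}
for k,(a,b) in P.items(): print(k,t(a,b))
print("blade z5",onz(T,312.2,149.9,5),onz(S,249.4,244.6,5),"tip70",onz(T,307.9,230.1,70),"cup74",onz(T,396.5,210,74),onz(S,167.5,268.5,74))
for n,u in(("mould",(287,76)),("jar",(377,93)),("ramekin",(114,239))): print(n,onz(T,*u,60).round())
E
python3 m2.py
```

```text
tip [array([380.1, -84.4,  74.2]), np.float64(2.9)]
fwd [array([502.5, -95.4,  68.9]), np.float64(1.4)]
blade [array([ 603.2, -104.9,    6.2]), np.float64(1.4)]
cup [array([ 438.1, -316.9,   71.7]), np.float64(1.6)]
slim [array([ 519.7, -295.7,   60.8]), np.float64(0.4)]
biscuit [array([517.9, 224.4,  11.5]), np.float64(2.5)]
blade z5 [ 604.01420482 -104.63623632    5.        ] [ 602.37999542 -104.79236801    5.        ] tip70 [381.14538075 -84.21853899  70.        ] cup74 [ 437.36249396 -316.4914366    74.        ] [ 439.72565256 -317.06786935   74.        ]
mould [797. -26.  60.]
jar [ 755. -272.   60.]
ramekin [350. 422.  60.]
```

```bash
cat >> h.py <<'E'
def pose(s=None):
    s=s or read_state(); return np.array(s["eef_pos"]),R.from_euler("xyz",s["tool_rot"])
def down(psi,lean=0,pitch=0):
    """tool x = -turner x (turner yaw psi deg); lean deg: body leans to turner +y; pitch deg: tool z turned back toward -x (body leans to +x)"""
    return R.from_euler("z",psi,degrees=True)*R.from_euler("x",-lean,degrees=True)*R.from_euler("y",pitch,degrees=True)*R.from_matrix(np.diag([-1.,1,-1]))
def plan(p1,R1,g,p0=None,R0=None,mm=40,deg=7,nmin=1):
    if p0 is None: p0,R0=pose()
    w=(R0.inv()*R1).as_rotvec(degrees=True); D=np.linalg.norm(p1-p0)
    n=max(nmin,int(np.ceil(max(D/mm,np.linalg.norm(w)/deg)-1e-6)))
    rows=[]
    for i in range(n):
        Ri=R0*R.from_rotvec(w*i/n,degrees=True); d=Ri.inv().apply((p1-p0)/n)/10
        rows.append(" ".join([f"{g:g}"]+[f"{v+0:.2f}" for v in d]+[f"{v+0:.1f}" for v in w/n]))
    for i in range(0,n,5): print("; ".join(rows[i:i+5]))
    print("--")
    return p1,R1
E
python3 - <<'E'
from h import *
print(ctrl.pinch_z)
plan(np.array([467,-92,215.]),down(-5.3),1,mm=39)
E
```

```text
18.700000000000003
1 -2.43 -2.82 0.09 -0.0 -0.0 -1.0; 1 -2.38 -2.87 0.09 -0.0 -0.0 -1.0; 1 -2.33 -2.91 0.09 -0.0 -0.0 -1.0; 1 -2.28 -2.95 0.09 -0.0 -0.0 -1.0; 1 -2.22 -2.99 0.09 -0.0 -0.0 -1.0
1 -2.17 -3.03 0.09 -0.0 -0.0 -1.0; 1 -2.11 -3.07 0.08 -0.0 -0.0 -1.0; 1 -2.06 -3.11 0.08 -0.0 -0.0 -1.0; 1 -2.00 -3.14 0.08 -0.0 -0.0 -1.0; 1 -1.95 -3.18 0.08 -0.0 -0.0 -1.0
1 -1.89 -3.21 0.08 -0.0 -0.0 -1.0; 1 -1.83 -3.25 0.08 -0.0 -0.0 -1.0; 1 -1.77 -3.28 0.08 -0.0 -0.0 -1.0; 1 -1.71 -3.31 0.08 -0.0 -0.0 -1.0; 1 -1.65 -3.34 0.08 -0.0 -0.0 -1.0
1 -1.59 -3.37 0.08 -0.0 -0.0 -1.0; 1 -1.53 -3.40 0.08 -0.0 -0.0 -1.0; 1 -1.47 -3.42 0.08 -0.0 -0.0 -1.0; 1 -1.41 -3.45 0.08 -0.0 -0.0 -1.0
--
```

{"op": "move_arm", "data": {
  "targets": "1 -2.4 -2.8 0.1 0 0 -1; 1 -2.4 -2.9 0.1 0 0 -1; 1 -2.3 -2.9 0.1 0 0 -1; 1 -2.3 -3 0.1 0 0 -1; 1 -2.2 -3 0.1 0 0 -1"
}}

```text
clock: 0.52
eef_pos: [323.9, 407.7, 225.9]
tool_rot: [-3.141, -0.0, 2.795]
force: [1.5, 0.1, -0.5]
width: 85.3
gripper_force: 0.0
```

{"op": "move_arm", "data": {
  "targets": "1 -2.2 -3 0.1 0 0 -1; 1 -2.1 -3.1 0.1 0 0 -1; 1 -2.1 -3.1 0.1 0 0 -1; 1 -2 -3.1 0.1 0 0 -1; 1 -2 -3.2 0.1 0 0 -1"
}}

```text
clock: 0.93
eef_pos: [375.0, 228.6, 221.2]
tool_rot: [-3.141, -0.0, 2.883]
force: [0.4, -0.5, -0.6]
width: 85.4
gripper_force: 0.0
```

{"op": "move_arm", "data": {
  "targets": "1 -1.9 -3.2 0.1 0 0 -1; 1 -1.8 -3.2 0.1 0 0 -1; 1 -1.8 -3.3 0.1 0 0 -1; 1 -1.7 -3.3 0.1 0 0 -1; 1 -1.6 -3.3 0.1 0 0 -1"
}}

```text
clock: 1.35
eef_pos: [424.5, 49.9, 216.2]
tool_rot: [-3.142, -0.0, 2.969]
force: [-0.2, 1.0, -0.7]
width: 85.7
gripper_force: 0.0
```

{"op": "move_arm", "data": {
  "targets": "1 -1.6 -3.4 0.1 0 0 -1; 1 -1.5 -3.4 0.1 0 0 -1; 1 -1.5 -3.4 0.1 0 0 -1; 1 -1.4 -3.4 0.1 0 0 -1; 1 0 0 0 0 0 0"
}}

```text
clock: 1.77
eef_pos: [465.2, -100.2, 212.2]
tool_rot: [-3.137, 0.003, 3.028]
force: [0.4, -0.8, -0.4]
width: 85.8
gripper_force: 0.0
```

Run:
```python
from h import *
s=read_state();print(s["clock"],s["qpos"].round(2),s["eef_pos"],np.degrees(s["tool_rot"]))
d=img("wrist","pics/w1.png");np.save("w1.npy",d,allow_pickle=True);print(ray(d,256,192))
```

```text
1.7667 [ 0.13  0.41  0.03  2.01 -0.01  0.72  1.62] [ 465.21135807 -100.1647454   212.21377299] [-1.79749984e+02  1.47342321e-01  1.73497294e+02]
(array([387.28428877, -90.34322946, 355.61179816]), array([ 0.31229225, -0.03865052, -0.94923548]))
```

View pics/w1.png

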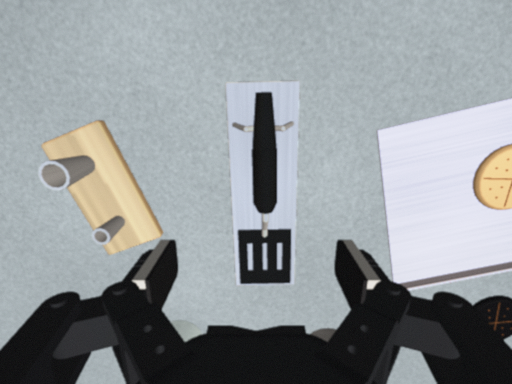

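The wrist view shows the handle from its tip at (263,93) to (265,212), the blade at (265,257), the wide cup mouth at (56,175), the slim one at (101,236) and part of the sheet at the right with its near corner at (379,129).

Run:
```python
from m2 import *
from m import cs,dark
W=np.load("w1.npy",allow_pickle=True).item()
for k in cs(W,dark,(228,85,302,290)):
    r=cv2.minAreaRect(k);b=cv2.boxPoints(r);b=b[np.argsort(b[:,1])];a,c=b[:2].mean(0),b[2:].mean(0)
    print("W",r,a,c)
    for z in(5,6,70): print(z,onz(W,*a,z).round(1),onz(W,*c,z).round(1),onz(W,*r[0],z).round(1))
    if a[1]<150:
        print("tip",tri(ray(T,307.9,230.1),ray(W,*a)),tri(ray(S,192.1,201.9),ray(W,*a)))
print("cup",onz(W,56,175,74),tri(ray(T,396.5,210),ray(W,56,175)),tri(ray(S,167.5,268.5),ray(W,56,175)))
print("slim",onz(W,101,236,61))
print("sheet corner",onz(W,379,129,3),onz(W,393,284,3))
```

```text
tip [array([380.1, -84.4,  74.2]), np.float64(2.9)]
fwd [array([502.5, -95.4,  68.9]), np.float64(1.4)]
blade [array([ 603.2, -104.9,    6.2]), np.float64(1.4)]
cup [array([ 438.1, -316.9,   71.7]), np.float64(1.6)]
slim [array([ 519.7, -295.7,   60.8]), np.float64(0.4)]
biscuit [array([517.9, 224.4,  11.5]), np.float64(2.5)]
blade z5 [ 604.01420482 -104.63623632    5.        ] [ 602.37999542 -104.79236801    5.        ] tip70 [381.14538075 -84.21853899  70.        ] cup74 [ 437.36249396 -316.4914366    74.        ] [ 439.72565256 -317.06786935   74.        ]
mould [797. -26.  60.]
jar [ 755. -272.   60.]
ramekin [350. 422.  60.]
T biscuit ((194.04641723632812, 177.644287109375), (29.18041229248047, 29.729625701904297), 76.47208404541016)
[518.36050429 224.42563759  16.        ]
S biscuit ((271.0172424316406, 162.64710998535156), (17.68916893005371, 22.48468780517578), 90.9013671875)
[518.47954891 220.32581508  16.        ]
(array([517.8548148 , 224.41450231,  11.24141477]), np.float64(2.3058462158255475))
T dark 718.5 ((312.158447265625, 149.9158477783203), (25.77146339416504, 30.44
[... 1903 characters left out ...]
3.  -96.9   5. ] [450.2 -88.2   5. ]
6 [377.9 -80.7   6. ] [532.6 -96.9   6. ] [450.  -88.2   6. ]
70 [379.6 -82.5  70. ] [506.  -95.7  70. ] [438.5 -88.6  70. ]
tip (array([380.69078506, -82.7756458 ,  79.41264889]), np.float64(1.6447294201156528)) (array([378.78354207, -83.37767689,  72.1281724 ]), np.float64(2.4770956763740273))
cup [ 436.88971802 -312.67335132   74.        ] (array([ 437.92281146, -319.39988147,   65.74656365]), np.float64(0.9299624665003856)) (array([ 437.81760252, -315.99402164,   69.63730731]), np.float64(0.38870812680822453))
slim [ 518.86655929 -294.48660384   61.        ]
sheet corner [437.11909138  59.77124934   3.        ] [673.95825762  86.73152878   3.        ]
```

Run:
```python
from h import *
P=np.array([466.5,-91.6,170]);psi=-5.4
c=None
a=plan(P+19*down(psi,50).as_matrix()[:,2],down(psi,50),1)
plan(P+19*down(psi,-50).as_matrix()[:,2],down(psi,-50),1,*a)
```

```text
1 -0.03 -0.12 0.68 6.2 -0.1 -0.1; 1 -0.03 -0.05 0.69 6.2 -0.1 -0.1; 1 -0.02 0.03 0.69 6.2 -0.1 -0.1; 1 -0.02 0.10 0.68 6.2 -0.1 -0.1; 1 -0.02 0.18 0.67 6.2 -0.1 -0.1
1 -0.02 0.25 0.64 6.2 -0.1 -0.1; 1 -0.02 0.32 0.61 6.2 -0.1 -0.1; 1 -0.02 0.38 0.57 6.2 -0.1 -0.1
--
1 -0.00 0.12 -0.15 -6.7 0.0 0.0; 1 -0.00 0.14 -0.13 -6.7 0.0 0.0; 1 -0.00 0.16 -0.12 -6.7 0.0 0.0; 1 -0.00 0.17 -0.10 -6.7 0.0 0.0; 1 -0.00 0.18 -0.08 -6.7 0.0 0.0
1 -0.00 0.19 -0.06 -6.7 0.0 0.0; 1 -0.00 0.19 -0.03 -6.7 0.0 0.0; 1 -0.00 0.19 -0.01 -6.7 0.0 0.0; 1 -0.00 0.19 0.01 -6.7 0.0 0.0; 1 -0.00 0.19 0.03 -6.7 0.0 0.0
1 -0.00 0.19 0.06 -6.7 0.0 0.0; 1 -0.00 0.18 0.08 -6.7 0.0 0.0; 1 -0.00 0.17 0.10 -6.7 0.0 0.0; 1 -0.00 0.16 0.12 -6.7 0.0 0.0; 1 -0.00 0.14 0.13 -6.7 0.0 0.0
--
```

{"op": "move_arm", "data": {
  "targets": "1 0 -0.1 0.7 6.2 0 0; 1 0 0 0.7 6.2 0 0; 1 0 0 0.7 6.2 0 0; 1 0 0.1 0.7 6.2 0 0; 1 0 0.2 0.7 6.2 0 0"
}}

```text
clock: 2.23
eef_pos: [463.8, -95.7, 177.8]
tool_rot: [-2.597, 0.003, 3.041]
force: [-0.0, -0.0, -0.0]
width: 85.2
gripper_force: 0.0
```

{"op": "move_arm", "data": {
  "targets": "1 0 0.3 0.6 6.2 0 0; 1 0 0.3 0.6 6.2 0 0; 1 0 0.4 0.6 6.2 0 0; 1 0 0 0 0 0 0"
}}

```text
clock: 2.57
eef_pos: [462.4, -94.6, 150.6]
tool_rot: [-2.27, -0.01, 3.05]
force: [-0.7, 1.7, -1.3]
width: 85.3
gripper_force: 0.0
```

Run:
```python
from h import *
s=read_state();print(s["clock"],s["qpos"].round(2),s["eef_pos"],np.degrees(s["tool_rot"]))
```

```text
2.5667 [-0.72  0.84  0.5   2.04  0.6   0.8   0.67] [462.4011884  -94.59062313 150.625794  ] [-130.0687155    -0.57867664  174.77710149]
```

{"op": "move_arm", "data": {
  "targets": "1 0 0.1 -0.1 -6.7 0 0; 1 0 0.1 -0.1 -6.7 0 0; 1 0 0.2 -0.1 -6.7 0 0; 1 0 0.2 -0.1 -6.7 0 0; 1 0 0.2 -0.1 -6.7 0 0"
}}

```text
clock: 2.98
eef_pos: [464.6, -90.5, 159.4]
tool_rot: [-2.868, 0.006, 3.04]
force: [-0.7, -0.1, -1.2]
width: 85.7
gripper_force: 0.0
```

{"op": "move_arm", "data": {
  "targets": "1 0 0.2 -0.1 -6.7 0 0; 1 0 0.2 0 -6.7 0 0; 1 0 0.2 0 -6.7 0 0; 1 0 0.2 0 -6.7 0 0; 1 0 0.2 0 -6.7 0 0"
}}

```text
clock: 3.4
eef_pos: [465.2, -81.9, 159.7]
tool_rot: [2.865, 0.005, 3.038]
force: [-0.8, 0.1, -1.8]
width: 85.3
gripper_force: 0.0
```

{"op": "move_arm", "data": {
  "targets": "1 0 0.2 0.1 -6.7 0 0; 1 0 0.2 0.1 -6.7 0 0; 1 0 0.2 0.1 -6.7 0 0; 1 0 0.2 0.1 -6.7 0 0; 1 0 0.1 0.1 -6.7 0 0"
}}

```text
clock: 3.82
eef_pos: [465.9, -73.4, 158.4]
tool_rot: [2.283, 0.003, 3.035]
force: [0.2, 0.8, -1.1]
width: 85.7
gripper_force: 0.0
```

Run:
```python
from h import *
s=read_state();print(s["clock"],s["qpos"].round(2),s["eef_pos"],np.degrees(s["tool_rot"]))
```

```text
3.8167 [ 1.01  0.86 -0.64  1.92 -0.42  0.86  2.28] [465.87154121 -73.40887363 158.360971  ] [130.79738526   0.18117702 173.88710595]
```

Run:
```python
from h import *
psi=-5.4;Q=down(psi,-45);z=Q.as_matrix()[:,2];print(z)
P=np.array([466.5,-91.6,70])+5*np.array([np.cos(np.radians(psi)),np.sin(np.radians(psi)),0])
a=plan(P+(18.7-80)*z,Q,1)
plan(P+18.7*z,Q,1,*a,mm=20)
```

```text
[ 0.06654463  0.70396862 -0.70710678]
1 -0.40 -3.71 -0.85 2.1 0.3 -0.2; 1 -0.38 -3.74 -0.71 2.1 0.3 -0.2
--
1 -0.00 0.00 2.00 0.0 0.0 0.0; 1 -0.00 0.00 2.00 0.0 0.0 0.0; 1 -0.00 0.00 2.00 0.0 0.0 0.0; 1 -0.00 0.00 2.00 0.0 0.0 0.0
--
```

{"op": "move_arm", "data": {
  "targets": "1 -0.4 -3.7 -0.8 2.1 0.3 -0.2; 1 -0.4 -3.7 -0.7 2.1 0.3 -0.2; 1 0 0 0 0 0 0"
}}

```text
clock: 4.07
eef_pos: [467.1, -140.0, 108.1]
tool_rot: [2.366, -0.003, 3.042]
force: [0.5, -1.2, 0.2]
width: 85.1
gripper_force: 0.0
```

Run:
```python
from h import *
psi=-5.4;Q=down(psi,-45);z=Q.as_matrix()[:,2]
P=np.array([466.5,-91.6,70])+5*np.array([np.cos(np.radians(psi)),np.sin(np.radians(psi)),0])
print(pose()[0],P-61.3*z)
plan(P+18.7*z,Q,1,mm=22)
```

```text
[ 467.09437341 -140.02215256  108.14417994] [ 467.39862422 -135.22381774  113.34564569]
1 0.01 0.20 1.99 -0.1 0.0 -0.1; 1 0.01 0.19 1.99 -0.1 0.0 -0.1; 1 0.01 0.19 1.99 -0.1 0.0 -0.1; 1 0.00 0.18 1.99 -0.1 0.0 -0.1
--
```

{"op": "move_arm", "data": {
  "targets": "1 0 0.2 2 -0.1 0 -0.1; 1 0 0.2 2 -0.1 0 -0.1; 1 0 0.2 2 -0.1 0 0; 1 0 0.2 2 0 0 0; 1 0 0 0 0 0 0"
}}

```text
clock: 4.48
eef_pos: [471.0, -67.2, 61.0]
tool_rot: [2.351, -0.003, 3.057]
force: [-0.2, 0.4, 0.6]
width: 85.4
gripper_force: 0.0
```

Run:
```python
from h import *
psi=-5.4;Q=down(psi,-45);z=Q.as_matrix()[:,2]
P=np.array([466.5,-91.6,70])+5*np.array([np.cos(np.radians(psi)),np.sin(np.radians(psi)),0])
print(pose()[0]); plan(P+18.7*z,Q,1)
```

```text
[471.0179181  -67.21246748  61.03844644]
1 -0.27 -1.11 -0.52 0.3 -0.5 0.3
--
```

{"op": "move_arm", "data": {
  "targets": "1 0 0 0 0 0 0; 1 0 0 0 0 0 0"
}}

```text
clock: 4.65
eef_pos: [473.1, -71.6, 61.1]
tool_rot: [2.355, -0.0, 3.052]
force: [0.9, -0.5, 0.3]
width: 85.2
gripper_force: 0.0
```

Run:
```python
from h import *
psi=-5.4;Q=down(psi,-45);z=Q.as_matrix()[:,2]
P=np.array([466.5,-91.6,70])+5*np.array([np.cos(np.radians(psi)),np.sin(np.radians(psi)),0])
print(pose()[0],read_state()["qd"].round(3)); plan(P+18.7*z,Q,1)
```

```text
[473.08435932 -71.62791742  61.14065654] [ 0.007  0.003  0.005 -0.011  0.003 -0.002 -0.003]
1 -0.03 -0.82 -0.21 0.1 -0.2 0.2
--
```

{"op": "move_arm", "data": {
  "targets": "1 0 -0.8 -0.2 0 -0.2 0.2; 1 0 0 0 0 0 0; -1 0 0 0 0 0 0; -1 0 0 0 0 0 0; -1 0 0 0 0 0 0"
}}

```text
clock: 5.07
eef_pos: [472.0, -77.2, 55.9]
tool_rot: [2.352, -0.003, 3.048]
force: [0.1, -0.1, -0.2]
width: 51.2
gripper_force: 0.0
```

{"op": "move_arm", "data": {
  "targets": "-1 0 0 0 0 0 0; -1 0 0 0 0 0 0; -1 0 0 0 0 0 0; -1 0 0 0 0 0 0; -1 0 0 0 0 0 0"
}}

```text
clock: 5.48
eef_pos: [471.9, -77.0, 55.8]
tool_rot: [2.352, -0.003, 3.049]
force: [-0.7, -1.4, 1.4]
width: 24.0
gripper_force: 59.3
```

Run:
```python
from h import *
s=read_state();print(s)
```

```text
{'clock': 5.4833, 'qpos': array([ 0.93841059,  1.00904097, -0.57805558,  1.92016444, -0.35630241,
        0.69261348,  2.30925205]), 'qd': array([ 4.29388178e-05,  4.88348617e-04,  7.22300714e-04,  3.01980806e-04,
       -5.98076337e-04, -3.77666142e-03,  6.51221013e-04]), 'tau': array([ -0.57708504, -53.32030535, -11.04755938,  -4.26521212,
        -1.64555747,   2.05186196,  -0.1342967 ]), 'eef_pos': array([471.9363406 , -76.98958444,  55.77528374]), 'tool_rot': array([ 2.35206460e+00, -2.57960079e-03,  3.04854902e+00]), 'force': array([-0.68749261, -1.430785  ,  1.39925489]), 'torque': array([-0.59131568,  0.05095371,  0.12656302]), 'gripper_force': 59.30916152894497, 'width': 23.986675318778605}
```

Run:
```python
from h import *
psi=-5.4;Q0=down(psi,-45);Q=down(psi,45)
e=np.array([np.cos(np.radians(psi)),np.sin(np.radians(psi)),0])
P=np.array([466.5,-91.0,69.5])+10*e
p,q=pose();z0=q.as_matrix()[:,2]
b=plan(p-100*z0,q,1,mm=34)
H=P+[0,0,150]; c=plan(H+18.7*Q.as_matrix()[:,2]-40*Q.as_matrix()[:,2]*0,Q,1,*b,deg=6.9)
d=plan(P+(18.7-85)*Q.as_matrix()[:,2],Q,1,*c)
```

```text
1 0.00 -0.00 -3.33 0.0 0.0 0.0; 1 0.00 -0.00 -3.33 0.0 0.0 0.0; 1 0.00 -0.00 -3.33 0.0 0.0 0.0
--
1 -0.04 0.62 -0.18 6.4 -0.0 0.0; 1 -0.04 0.60 -0.25 6.4 -0.0 0.0; 1 -0.04 0.57 -0.32 6.4 -0.0 0.0; 1 -0.04 0.53 -0.38 6.4 -0.0 0.0; 1 -0.04 0.48 -0.44 6.4 -0.0 0.0
1 -0.04 0.43 -0.49 6.4 -0.0 0.0; 1 -0.04 0.37 -0.53 6.4 -0.0 0.0; 1 -0.04 0.31 -0.57 6.4 -0.0 0.0; 1 -0.04 0.24 -0.60 6.4 -0.0 0.0; 1 -0.04 0.18 -0.63 6.4 -0.0 0.0
1 -0.04 0.10 -0.64 6.4 -0.0 0.0; 1 -0.04 0.03 -0.65 6.4 -0.0 0.0; 1 -0.04 -0.04 -0.65 6.4 -0.0 0.0; 1 -0.04 -0.11 -0.64 6.4 -0.0 0.0
--
1 -0.00 3.54 0.70 0.0 0.0 0.0; 1 -0.00 3.54 0.70 0.0 0.0 0.0; 1 -0.00 3.54 0.70 0.0 0.0 0.0
--
```

{"op": "move_arm", "data": {
  "targets": "1 0 0 0 0 0 0; 1 0 0 0 0 0 0; 1 0 0 0 0 0 0; 1 0 0 0 0 0 0; 1 0 0 -1 0 0 0"
}}

```text
clock: 5.9
eef_pos: [470.4, -82.5, 62.6]
tool_rot: [2.35, -0.005, 3.05]
force: [-0.3, 0.3, 0.3]
width: 82.6
gripper_force: 0.0
```

{"op": "move_arm", "data": {
  "targets": "1 0 0 -3 0 0 0; 1 0 0 -3 0 0 0; 1 0 0 -3 0 0 0; 1 0 0.6 -0.2 6.4 0 0; 1 0 0.6 -0.2 6.4 0 0"
}}

```text
clock: 6.32
eef_pos: [466.7, -146.9, 137.2]
tool_rot: [2.581, -0.001, 3.039]
force: [0.6, 1.0, 0.0]
width: 85.4
gripper_force: 0.0
```

{"op": "move_arm", "data": {
  "targets": "1 0 0.6 -0.3 6.4 0 0; 1 0 0.5 -0.4 6.4 0 0; 1 0 0.5 -0.4 6.4 0 0; 1 0 0.4 -0.5 6.4 0 0; 1 0 0.4 -0.5 6.4 0 0"
}}

```text
clock: 6.73
eef_pos: [468.2, -126.4, 167.2]
tool_rot: [3.135, 0.001, 3.047]
force: [-0.9, 0.7, -0.9]
width: 85.1
gripper_force: 0.0
```

{"op": "move_arm", "data": {
  "targets": "1 0 0.3 -0.6 6.4 0 0; 1 0 0.2 -0.6 6.4 0 0; 1 0 0.2 -0.6 6.4 0 0; 1 0 0.1 -0.6 6.4 0 0; 1 0 0 -0.7 6.4 0 0"
}}

```text
clock: 7.15
eef_pos: [469.6, -111.5, 195.2]
tool_rot: [-2.601, -0.0, 3.049]
force: [-0.3, -0.4, -2.2]
width: 85.2
gripper_force: 0.0
```

{"op": "move_arm", "data": {
  "targets": "1 0 0 -0.7 6.4 0 0; 1 0 -0.1 -0.6 6.4 0 0; 1 0 3 0.6 0 0 0; 1 0 3 0.6 0 0 0; 1 0 0 0 0 0 0"
}}

```text
clock: 7.57
eef_pos: [472.6, -65.4, 150.4]
tool_rot: [-2.385, -0.009, 3.056]
force: [0.2, -0.3, -0.1]
width: 85.5
gripper_force: 0.0
```

{"op": "move_arm", "data": {
  "targets": "1 0 0 0 0 0 0; 1 0 0 0 0 0 0"
}}

```text
clock: 7.73
eef_pos: [472.3, -71.9, 155.8]
tool_rot: [-2.381, -0.004, 3.046]
force: [0.1, -0.3, 0.1]
width: 85.1
gripper_force: 0.0
```

Run:
```python
from h import *
psi=-5.4;Q=down(psi,45);z=Q.as_matrix()[:,2]
e=np.array([np.cos(np.radians(psi)),np.sin(np.radians(psi)),0])
P=np.array([466.5,-91.0,69.5])+10*e
s=read_state();print(s["clock"],s["qpos"].round(2),pose()[0])
d=plan(P+(18.7-70)*z,Q,1,mm=25)
plan(P+18.7*z,Q,1,*d,mm=20)
d=img("top");np.save("top1.npy",d,allow_pickle=True)
k=__import__("m").cs(d,lambda c:c.max(2)<60,(285,130,330,240)) 
for a in k: print(cv2.minAreaRect(a))
```

```text
7.7333 [-0.62  0.75  0.37  2.01  0.61  0.84  0.66] [472.34513698 -71.89401709 155.84738015]
1 -0.21 1.55 0.82 0.5 -0.1 0.0; 1 -0.20 1.56 0.81 0.5 -0.1 0.0; 1 -0.20 1.57 0.80 0.5 -0.1 0.0
--
1 0.00 -0.00 1.75 0.0 0.0 0.0; 1 0.00 -0.00 1.75 0.0 0.0 0.0; 1 0.00 -0.00 1.75 0.0 0.0 0.0; 1 0.00 -0.00 1.75 0.0 0.0 0.0
--
T biscuit ((194.04641723632812, 177.644287109375), (29.18041229248047, 29.729625701904297), 76.47208404541016)
[518.36050429 224.42563759  16.        ]
S biscuit ((271.0172424316406, 162.64710998535156), (17.68916893005371, 22.48468780517578), 90.9013671875)
[518.47954891 220.32581508  16.        ]
(array([517.8548148 , 224.41450231,  11.24141477]), np.float64(2.3058462158255475))
T dark 718.5 ((312.158447265625, 149.9158477783203), (25.77146339416504, 30.448139190673828), 5.710593223571777) [[297.79998779296875, 163.8000030517578], [300.8999938964844, 133.5], [326.5, 136.0], [323.5, 166.3000030517578]]
T dark 329.0 ((310.05328369140625, 206.91392517089844), (9.144109725952148, 46.535369873046875), 5.19442892074585) [[303.3999938964844, 229.6999969482422], [307.600006103515
[... 722 characters left out ...]
, [252, 206]] [[669.0, 89.0, 3.0], [631.0, 395.0, 3.0], [491.0, 379.0, 3.0], [486.0, 348.0, 3.0], [477.0, 378.0, 3.0], [405.0, 370.0, 3.0], [443.0, 63.0, 3.0]]
S sheet [[225, 120], [225, 209], [324, 209], [324, 120]] [[256.0, 335.0, 3.0], [463.0, -24.0, 3.0], [766.0, 135.0, 3.0], [606.0, 518.0, 3.0]]
T dock [[549.0, -241.0, 16.0], [572.0, -323.0, 16.0], [408.0, -365.0, 16.0], [385.0, -283.0, 16.0]]
S dock [[408.0, -369.0, 16.0], [375.0, -289.0, 16.0], [549.0, -246.0, 16.0], [576.0, -327.0, 16.0]]
((312.1534729003906, 149.96533203125), (25.373449325561523, 30.149629592895508), 5.710593223571777)
((299.123046875, 204.13316345214844), (40.19057083129883, 46.123626708984375), 13.570433616638184)
```

{"op": "move_arm", "data": {
  "targets": "1 -0.2 1.6 0.8 0.5 0 0; 1 -0.2 1.6 0.8 0.5 0 0; 1 -0.2 1.6 0.8 0.5 0 0; 1 0 0 0 0 0 0; 1 0 0 0 0 0 0"
}}

```text
clock: 8.2
eef_pos: [479.8, -54.4, 105.0]
tool_rot: [-2.355, -0.004, 3.047]
force: [0.2, -0.4, 0.7]
width: 85.1
gripper_force: 0.0
```

{"op": "move_arm", "data": {
  "targets": "1 0 0 2 0 0 0; 1 0 0 2 0 0 0; 1 0 0 1.5 0 0 0; 1 0 0 0 0 0 0; 1 0 0 0 0 0 0"
}}

```text
clock: 8.62
eef_pos: [475.9, -93.4, 66.7]
tool_rot: [-2.355, -0.004, 3.046]
force: [1.1, -0.1, -0.3]
width: 85.8
gripper_force: 0.0
```

```bash
sed -i '/^b={}/,$d' m.py
python3 - <<'E'
from h import *
psi=-5.4;Q=down(psi,45);z=Q.as_matrix()[:,2]
e=np.array([np.cos(np.radians(psi)),np.sin(np.radians(psi)),0])
P=np.array([466.5,-91.0,69.5])+10*e
print(pose()[0]); plan(P+18.7*z,Q,1,mm=25)
E
```

```text
[475.92316627 -93.35948754  66.67947116]
1 -0.05 -0.09 1.57 -0.0 -0.2 0.1
--
```

{"op": "move_arm", "data": {
  "targets": "1 0 -0.1 1.6 0 -0.2 0.1; 1 0 0 0 0 0 0; 1 0 0 0 0 0 0; -1 0 0 0 0 0 0; -1 0 0 0 0 0 0"
}}

```text
clock: 9.03
eef_pos: [475.6, -103.1, 55.1]
tool_rot: [-2.357, 0.0, 3.05]
force: [-0.5, -0.7, 0.8]
width: 63.8
gripper_force: 0.0
```

{"op": "move_arm", "data": {
  "targets": "-1 0 0 0 0 0 0; -1 0 0 0 0 0 0; -1 0 0 0 0 0 0; -1 0 0 0 0 0 0; -1 0 0 0 0 0 0"
}}

```text
clock: 9.45
eef_pos: [474.7, -105.5, 56.4]
tool_rot: [-2.352, -0.0, 3.048]
force: [-0.0, 1.0, 8.9]
width: 24.2
gripper_force: 59.8
```

{"op": "move_arm", "data": {
  "targets": "-1 0 0 0 0 0 0"
}}

```text
clock: 9.53
eef_pos: [474.7, -105.5, 56.4]
tool_rot: [-2.352, -0.0, 3.048]
force: [-0.5, 1.6, 8.8]
width: 23.8
gripper_force: 59.8
```

```bash
cat >> h.py <<'E'
C=np.array([537.3,230.5,3.]);SY=6.6
def sh(x,y,z): # sheet local -> world
    return C+R.from_euler("z",SY,degrees=True).apply([x,y,z])
def turner(p,q): # turner pose from tool pose
    g=np.load("g.npz"); return p+q.apply(g["t"]),q*R.from_quat(g["q"])
def tool(pt,qt):
    g=np.load("g.npz"); q=qt*R.from_quat(g["q"]).inv(); return pt-q.apply(g["t"]),q
def tp(psi,roll=0,pitch=0): # turner orient; roll>0: +y edge up ; pitch>0 nose down
    return R.from_euler("z",psi,degrees=True)*R.from_euler("x",roll,degrees=True)*R.from_euler("y",pitch,degrees=True)
E
python3 - <<'E'
from h import *
p,q=pose(); z=q.as_matrix()[:,2]; print(p,p-18.7*z,read_state()["width"],read_state()["torque"])
qt=tp(-5.4); pt=np.array([466.5,-91.6,70.])
# handle axis runs through the pads: take y,z from the grip centre along closing direction
c=q.as_matrix()[:,1]; pt=pt+c*np.dot(p-18.7*z-pt-10*qt.apply([1,0,0]),c); print(pt)
np.savez("g.npz",t=q.inv().apply(pt-p),q=(q.inv()*qt).as_quat())
a=plan(*tool(pt+[0,0,110],qt),-1,p,q,mm=28)
psi=-8.4
b0=sh(-20-45-8-47,-3.8+4,0); g=b0-R.from_euler("z",psi,degrees=True).apply([137,0,0]); g[2]=140;print(g)
plan(*tool(g,tp(psi)),-1,*a)
E
```

```text
[ 474.72405307 -105.48573949   56.40976748] [475.96918375 -92.26585608  69.5769362 ] 23.80267049617785 [-0.47130707  0.09748927 -0.05301449]
[466.53022627 -91.27645295  69.67229933]
-1 0.00 -1.95 -1.94 0.0 0.0 0.0; -1 0.00 -1.95 -1.94 0.0 0.0 0.0; -1 0.00 -1.95 -1.94 0.0 0.0 0.0; -1 0.00 -1.95 -1.94 0.0 0.0 0.0
--
[282.54197108 236.91959141 140.        ]
-1 2.15 2.46 -1.91 -0.0 0.2 0.2; -1 2.16 2.45 -1.91 -0.0 0.2 0.2; -1 2.18 2.44 -1.90 -0.0 0.2 0.2; -1 2.19 2.43 -1.89 -0.0 0.2 0.2; -1 2.21 2.43 -1.88 -0.0 0.2 0.2
-1 2.23 2.42 -1.87 -0.0 0.2 0.2; -1 2.24 2.41 -1.87 -0.0 0.2 0.2; -1 2.26 2.40 -1.86 -0.0 0.2 0.2; -1 2.27 2.39 -1.85 -0.0 0.2 0.2; -1 2.29 2.39 -1.84 -0.0 0.2 0.2
--
```

{"op": "move_arm", "data": {
  "targets": "-1 0 -2 -2 0 0 0; -1 0 -2 -2 0 0 0; -1 0 -2 -2 0 0 0; -1 0 -2 -2 0 0 0; -1 0 0 0 0 0 0"
}}

```text
clock: 9.95
eef_pos: [476.4, -104.5, 171.6]
tool_rot: [-2.358, 0.005, 3.048]
force: [0.1, -0.1, -1.4]
width: 24.1
gripper_force: 59.4
```

{"op": "move_arm", "data": {
  "targets": "-1 2.2 2.5 -1.9 0 0.2 0.2; -1 2.2 2.5 -1.9 0 0.2 0.2; -1 2.2 2.4 -1.9 0 0.2 0.2; -1 2.2 2.4 -1.9 0 0.2 0.2; -1 2.2 2.4 -1.9 0 0.2 0.2"
}}

```text
clock: 10.37
eef_pos: [379.8, 61.4, 148.0]
tool_rot: [-2.356, -0.001, 3.025]
force: [0.4, 1.4, -2.4]
width: 23.9
gripper_force: 59.5
```

{"op": "move_arm", "data": {
  "targets": "-1 2.2 2.4 -1.9 0 0.2 0.2; -1 2.2 2.4 -1.9 0 0.2 0.2; -1 2.2 2.4 -1.9 0 0.2 0.2; -1 2.2 2.4 -1.8 0 0.2 0.2; -1 2.3 2.4 -1.8 0 0.2 0.2"
}}

```text
clock: 10.78
eef_pos: [288.9, 224.9, 128.9]
tool_rot: [-2.356, -0.001, 3.0]
force: [0.1, 0.6, -2.5]
width: 23.7
gripper_force: 59.5
```

{"op": "move_arm", "data": {
  "targets": "-1 0 0 0 0 0 0; -1 0 0 0 0 0 0; -1 0 0 0 0 0 0"
}}

```text
clock: 11.03
eef_pos: [290.2, 222.6, 129.4]
tool_rot: [-2.355, -0.0, 3.0]
force: [-0.7, -0.6, -1.6]
width: 24.1
gripper_force: 59.6
```

Run:
```python
from h import *
s=read_state();print(s["clock"],s["qpos"].round(2),*[x for x in turner(*pose())][:1],turner(*pose())[1].as_euler("ZYX",degrees=True),s["width"])
psi=-8.4
b0=sh(-120,.2,0); g=b0-R.from_euler("z",psi,degrees=True).apply([137,0,0]); g[2]=140
plan(*tool(g,tp(psi)),-1)
img("top","pics/t2.png")
```

```text
11.0333 [-1.12  0.82  0.18  1.89  0.22  1.16  0.31] [282.72390073 237.13450339 142.71045751] [-8.12803957e+00  2.11728032e-04  1.57827863e-01] 24.06057856245267
-1 0.02 0.17 0.21 0.2 0.2 0.2
--
```

View pics/t2.png

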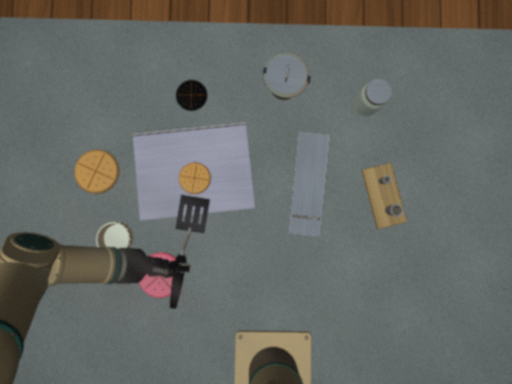

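The top view shows the turner held with its blade at (193,214), just short of the biscuit at (194,178), and heading slightly right; nothing else has moved.

Run:
```python
from h import *
psi=-8.4
b0=sh(-120,.2,0); g=b0-R.from_euler("z",psi,degrees=True).apply([137,0,0]); g[2]=76.5
a=plan(*tool(g,tp(psi,0,1.5)),-1,mm=22)
g[2]-=4
plan(*tool(g,tp(psi,0,1.5)),-1,*a,mm=1.4)
```

```text
-1 0.02 1.18 1.17 0.0 0.3 -0.2; -1 0.01 1.18 1.17 0.0 0.3 -0.2; -1 -0.00 1.19 1.17 0.0 0.3 -0.2; -1 -0.01 1.19 1.17 0.0 0.3 -0.2
--
-1 -0.00 0.09 0.09 0.0 0.0 0.0; -1 -0.00 0.09 0.09 0.0 0.0 0.0; -1 -0.00 0.09 0.09 0.0 0.0 0.0
--
```

{"op": "move_arm", "data": {
  "targets": "-1 0 1.2 1.2 0 0.3 -0.2; -1 0 1.2 1.2 0 0.3 -0.2; -1 0 1.2 1.2 0 0.3 -0.2; -1 0 1.2 1.2 0 0.3 -0.2; -1 0 0 0 0 0 0"
}}

```text
clock: 11.5
eef_pos: [289.5, 221.2, 60.1]
tool_rot: [-2.353, -0.026, 2.992]
force: [0.2, -0.3, -1.8]
width: 23.8
gripper_force: 59.6
```

{"op": "move_arm", "data": {
  "targets": "-1 0 0 0 0 0 0; -1 0 0 0 0 0 0"
}}

```text
clock: 11.67
eef_pos: [289.9, 222.7, 62.5]
tool_rot: [-2.356, -0.025, 2.994]
force: [0.1, -0.1, -1.4]
width: 23.7
gripper_force: 59.6
```

Run:
```python
from h import *
p,q=turner(*pose());print(p,q.as_euler("ZYX",degrees=True),read_state()["force"],p+q.apply([182,0,-66]))
```

```text
[282.80979893 237.20295584  76.07591751] [-8.50939286  1.38842387  0.20549516] [ 0.08697616 -0.05822285 -1.3573536 ] [461.20687611 210.75078205   5.68582336]
```

{"op": "move_arm", "data": {
  "targets": "-1 0 0.1 0.1 0 0 0; -1 0 0 0 0 0 0"
}}

```text
clock: 11.83
eef_pos: [289.7, 223.6, 60.9]
tool_rot: [-2.357, -0.025, 2.995]
force: [-0.1, 0.2, -1.0]
width: 23.8
gripper_force: 59.6
```

{"op": "move_arm", "data": {
  "targets": "-1 0 0.1 0.1 0 0 0; -1 0 0 0 0 0 0"
}}

```text
clock: 12.0
eef_pos: [289.4, 223.6, 59.1]
tool_rot: [-2.357, -0.025, 2.995]
force: [-0.5, 0.0, -2.3]
width: 23.8
gripper_force: 59.6
```

Run:
```python
from h import *
p,q=turner(*pose());print(p,q.as_euler("ZYX",degrees=True),read_state()["force"],p+q.apply([182,0,-66]))
```

```text
[282.26878686 238.13938326  72.66088413] [-8.41843528  1.41890267  0.27162243] [-0.45548209  0.00581082 -2.34172458] [460.68172564 212.05128594   2.17518023]
```

{"op": "move_arm", "data": {
  "targets": "-1 0 0.1 0.1 0 0 0; -1 0 0 0 0 0 0; -1 0 0 0 0 0 0"
}}

```text
clock: 12.25
eef_pos: [289.1, 223.2, 57.7]
tool_rot: [-2.355, -0.025, 2.995]
force: [-0.4, 0.5, 0.7]
width: 23.6
gripper_force: 59.8
```

{"op": "move_arm", "data": {
  "targets": "-1 0 0.1 0.1 0 0 0; -1 0 0 0 0 0 0; -1 0 0 0 0 0 0"
}}

```text
clock: 12.5
eef_pos: [288.9, 223.0, 56.4]
tool_rot: [-2.355, -0.026, 2.994]
force: [-2.1, 0.5, 1.5]
width: 24.0
gripper_force: 60.2
```

Run:
```python
from h import *
p,q=turner(*pose());print(p,q.as_euler("ZYX",degrees=True),read_state()["force"],p+q.apply([182,0,-66]))
d=img("wrist");cv2.imwrite("pics/w3.png",cv2.cvtColor(d["color"],cv2.COLOR_RGB2BGR))
```

```text
[281.81165497 237.55746217  69.91798838] [-8.47085777  1.44103826  0.15933446] [-2.13133103  0.51350437  1.53091659] [460.15463678 211.18221843  -0.63785727]
```

View pics/w3.png

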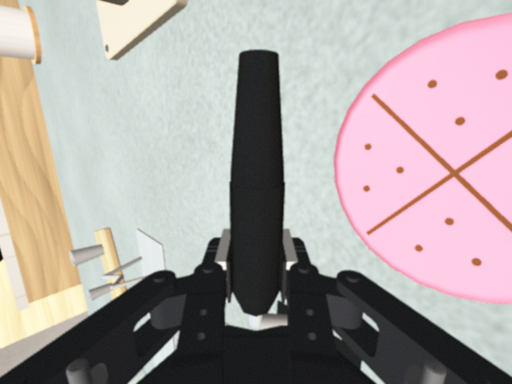

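The wrist view shows the handle squarely in the pads, running from (258,55) to (258,310), with the pink decoy clear at the right.

```bash
cat >> h.py <<'E'
def tipto(x,y,z,psi,pitch=1.44,roll=0): # blade tip underside at sheet-local x,y,z -> tool pose
    q=tp(psi,roll,pitch); return tool(sh(x,y,z)-q.apply([182,0,-66]),q)
def local(p): return R.from_euler("z",-SY,degrees=True).apply(np.asarray(p)-C)
E
python3 - <<'E'
from h import *
p,q=turner(*pose());t=p+q.apply([182,0,-66]);print(local(t))
zz=local(t)[2]
a=plan(*tipto(-30,-3,zz,-3),-1,mm=10)
plan(*tipto(20,0,zz,6.6),-1,*a,mm=10)
E
```

```text
[-78.8732918  -10.30804785  -3.63341982]
-1 -0.95 0.03 -0.07 0.1 -0.8 -0.8; -1 -0.95 0.02 -0.06 0.1 -0.8 -0.8; -1 -0.95 0.01 -0.04 0.1 -0.8 -0.8; -1 -0.95 -0.00 -0.03 0.1 -0.8 -0.8; -1 -0.95 -0.02 -0.02 0.1 -0.8 -0.8
--
-1 -0.89 -0.22 0.19 0.0 -1.1 -1.1; -1 -0.88 -0.23 0.20 0.0 -1.1 -1.1; -1 -0.87 -0.25 0.22 0.0 -1.1 -1.1; -1 -0.86 -0.27 0.24 0.0 -1.1 -1.1; -1 -0.85 -0.28 0.26 0.0 -1.1 -1.1
-1 -0.84 -0.30 0.27 0.0 -1.1 -1.1
--
```

{"op": "move_arm", "data": {
  "targets": "-1 -0.95 0.03 -0.07 0.1 -0.8 -0.8; -1 -0.95 0.02 -0.06 0.1 -0.8 -0.8; -1 -0.95 0.01 -0.04 0.1 -0.8 -0.8; -1 -0.95 0 -0.03 0.1 -0.8 -0.8; -1 -0.95 -0.02 -0.02 0.1 -0.8 -0.8"
}}

```text
clock: 12.97
eef_pos: [337.8, 219.9, 56.3]
tool_rot: [-2.349, -0.026, 3.095]
force: [-2.6, -0.6, 3.6]
width: 23.9
gripper_force: 60.2
```

{"op": "move_arm", "data": {
  "targets": "-1 -0.89 -0.22 0.19 0 -1.1 -1.1; -1 -0.88 -0.23 0.2 0 -1.1 -1.1; -1 -0.87 -0.25 0.22 0 -1.1 -1.1; -1 0 0 0 0 0 0; -1 0 0 0 0 0 0"
}}

```text
clock: 13.38
eef_pos: [364.7, 210.4, 56.2]
tool_rot: [-2.353, -0.024, -3.107]
force: [1.8, -0.9, 2.9]
width: 23.8
gripper_force: 60.0
```

```bash
cat >> h.py <<'E'
def bisc():
    d=img("top"); u=[proj(d,sh(x,y,8)) for x in(-120,120) for y in(-160,160)]; u=np.array(u)
    x0,y0=np.floor(u.min(0)).astype(int);x1,y1=np.ceil(u.max(0)).astype(int)
    c=d["color"][y0:y1,x0:x1].astype(int); m=((c[...,0]-c[...,2])>60).astype(np.uint8)
    k=max(cv2.findContours(m,cv2.RETR_EXTERNAL,cv2.CHAIN_APPROX_NONE)[0],key=cv2.contourArea).reshape(-1,2)+[x0,y0]
    e=cv2.minEnclosingCircle(k.astype(np.float32)); print("bisc px",e,"local",local(onz(d,*e[0],16)).round(1), "x/y extents",[local(onz(d,*k[i],16)).round(0).tolist() for i in (k[:,0].argmin(),k[:,0].argmax(),k[:,1].argmin(),k[:,1].argmax())])
    return d
def st():
    s=read_state();p,q=turner(*pose(s));print("t",s["clock"],"grip",p.round(1),"eul",q.as_euler("ZYX",degrees=True).round(2),"tip",local(p+q.apply([182,0,-66])).round(1),"F",s["force"].round(1),"q",s["qpos"].round(2))
E
python3 - <<'E'
from h import *
st();bisc()
E
```

```text
t 13.3833 grip [355.1 223.5  69.7] eul [1.97 1.33 0.05] tip [-2.  -0.6 -3.5] F [ 1.8 -0.9  2.9] q [-1.07  0.96  0.19  1.85  0.36  1.02  0.41]
bisc px ((192.5, 156.87930297851562), 15.32606029510498) local [38.6 -4.6 13. ] x/y extents [[56.0, 34.0, 13.0], [26.0, -44.0, 13.0], [81.0, 2.0, 13.0], [-3.0, 6.0, 13.0]]
```

Run:
```python
from h import *
p,q=turner(*pose());t=p+q.apply([182,0,-66]);zz=local(t)[2]
a=plan(*tipto(20,0,zz,6.6),-1,mm=8)
a=plan(*tipto(50,0,zz,6.6),-1,*a,mm=8)
```

```text
-1 -0.59 -0.22 0.19 0.0 -0.8 -0.8; -1 -0.59 -0.23 0.20 0.0 -0.8 -0.8; -1 -0.58 -0.24 0.21 0.0 -0.8 -0.8; -1 -0.58 -0.24 0.21 0.0 -0.8 -0.8
--
-1 -0.75 -0.01 -0.01 0.0 0.0 0.0; -1 -0.75 -0.01 -0.01 0.0 0.0 0.0; -1 -0.75 -0.01 -0.01 0.0 0.0 0.0; -1 -0.75 -0.01 -0.01 0.0 0.0 0.0
--
```

{"op": "move_arm", "data": {
  "targets": "-1 -0.59 -0.22 0.19 0 -0.8 -0.8; -1 -0.59 -0.23 0.2 0 -0.8 -0.8; -1 -0.58 -0.24 0.21 0 -0.8 -0.8; -1 -0.58 -0.24 0.21 0 -0.8 -0.8; -1 -0.75 -0.01 -0.01 0 0 0"
}}

```text
clock: 13.85
eef_pos: [394.0, 199.6, 56.5]
tool_rot: [-2.353, -0.028, -3.027]
force: [-3.5, -0.1, 3.4]
width: 23.9
gripper_force: 60.2
```

{"op": "move_arm", "data": {
  "targets": "-1 -0.75 -0.01 -0.01 0 0 0; -1 -0.75 -0.01 -0.01 0 0 0; -1 -0.75 -0.01 -0.01 0 0 0; -1 0 0 0 0 0 0; -1 0 0 0 0 0 0"
}}

```text
clock: 14.27
eef_pos: [419.1, 203.2, 56.2]
tool_rot: [-2.355, -0.024, -3.028]
force: [3.1, 0.4, 1.6]
width: 23.7
gripper_force: 60.0
```

Run:
```python
from h import *
st();bisc()
p,q=turner(*pose());t=p+q.apply([182,0,-66]);zz=local(t)[2]
plan(*tipto(110,0,zz,6.6),-1,mm=8)
```

```text
t 14.2667 grip [408.5 215.4  69.7] eul [6.48 1.33 0.17] tip [50.8 -0.3 -3.5] F [3.1 0.4 1.6] q [-1.02  0.97  0.21  1.81  0.44  1.    0.48]
bisc px ((191.0339813232422, 145.28640747070312), 15.412416458129883) local [71.4 -3.3 13. ] x/y extents [[87.0, 34.0, 13.0], [60.0, -44.0, 13.0], [114.0, -7.0, 13.0], [31.0, 11.0, 13.0]]
-1 -0.75 -0.01 -0.02 0.0 -0.0 -0.0; -1 -0.75 -0.01 -0.02 0.0 -0.0 -0.0; -1 -0.75 -0.01 -0.02 0.0 -0.0 -0.0; -1 -0.75 -0.02 -0.02 0.0 -0.0 -0.0; -1 -0.75 -0.02 -0.02 0.0 -0.0 -0.0
-1 -0.75 -0.02 -0.02 0.0 -0.0 -0.0; -1 -0.75 -0.02 -0.02 0.0 -0.0 -0.0; -1 -0.75 -0.02 -0.02 0.0 -0.0 -0.0
--
```

{"op": "move_arm", "data": {
  "targets": "-1 -0.75 -0.01 -0.02 0 0 0; -1 -0.75 -0.01 -0.02 0 0 0; -1 -0.75 -0.01 -0.02 0 0 0; -1 -0.75 -0.02 -0.02 0 0 0; -1 -0.75 -0.02 -0.02 0 0 0"
}}

```text
clock: 14.73
eef_pos: [454.6, 207.5, 56.4]
tool_rot: [-2.354, -0.027, -3.029]
force: [-3.4, -0.8, 3.5]
width: 24.1
gripper_force: 60.2
```

{"op": "move_arm", "data": {
  "targets": "-1 -0.75 -0.02 -0.02 0 0 0; -1 -0.75 -0.02 -0.02 0 0 0; -1 -0.75 -0.02 -0.02 0 0 0; -1 0 0 0 0 0 0; -1 0 0 0 0 0 0"
}}

```text
clock: 15.15
eef_pos: [478.4, 210.2, 56.5]
tool_rot: [-2.355, -0.024, -3.028]
force: [1.7, -0.5, 1.2]
width: 23.8
gripper_force: 59.9
```

Run:
```python
from h import *
st();d=bisc()
c=d["color"][100:220,120:260];cv2.imwrite("pics/c4.png",cv2.resize(cv2.cvtColor(c,cv2.COLOR_RGB2BGR),None,fx=4,fy=4,interpolation=cv2.INTER_CUBIC))
```

```text
t 15.15 grip [467.8 222.4  70. ] eul [6.49 1.35 0.19] tip [ 1.104e+02 -1.000e-01 -3.300e+00] F [ 1.7 -0.5  1.2] q [-0.96  1.01  0.22  1.67  0.45  1.07  0.57]
bisc px ((189.66934204101562, 145.24510192871094), 15.422327041625977) local [71.9  0.4 13. ] x/y extents [[82.0, 40.0, 13.0], [69.0, -42.0, 13.0], [115.0, -4.0, 13.0], [32.0, 14.0, 13.0]]
```

View pics/c4.png

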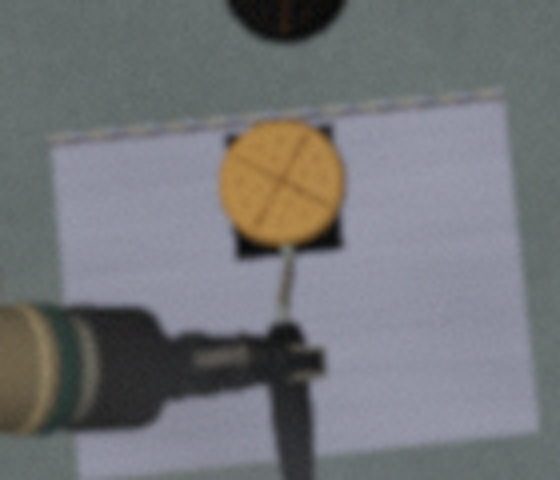

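The crop shows the biscuit seated on the blade with its far rim by the raised edge. Its centre is at crop (283,183), well centred on the blade at (287,190).

```bash
cat >> h.py <<'E'
def rows(way,g=-1,start=None): # way: list of tool poses, one row each
    p0,R0=start or pose(); o=[]
    for p1,R1 in way:
        d=R0.inv().apply(p1-p0)/10; w=(R0.inv()*R1).as_rotvec(degrees=True)
        o.append(" ".join([f"{g:g}"]+[f"{v+0:.2f}" for v in d]+[f"{v+0:.1f}" for v in w])); p0,R0=p1,R1
    for i in range(0,len(o),5): print("; ".join(o[i:i+5]))
    print("--"); return p0,R0
def edge(x,y,z,psi,roll,pitch=0): # middle of -y blade edge (underside) at sheet-local x,y,z
    q=tp(psi,roll,pitch); return tool(sh(x,y,z)-q.apply([137,-38,-66]),q)
E
python3 - <<'E'
from h import *
p,q=turner(*pose()); e=local(p+q.apply([137,-38,-66]));print(e)
W=[edge(e[0]-1*i*.5,e[1]+.0,e[2]+2*i,6.6,0,1.35-.5*i) for i in(1,2,3,4,5)]
W+=[edge(e[0]-2.5-d,e[1]+d*.7,e[2]+10,6.6,0,-1.1) for d in(3,9,16,23,30,37,43,46)]
a=rows(W)
W=[edge(e[0]-48.5,e[1]+32,e[2]+10-1.8*i,6.6,4*i,-1.1+.2*i) for i in range(1,6)]
rows(W,-1,a)
E
```

```text
[ 64.80763709 -37.95761226  -2.38765287]
-1 0.11 -0.06 -0.05 0.2 -0.4 0.3; -1 0.10 -0.06 -0.06 0.0 -0.4 0.4; -1 0.10 -0.06 -0.06 0.0 -0.4 0.4; -1 0.10 -0.06 -0.06 0.0 -0.4 0.4; -1 0.09 -0.06 -0.06 0.0 -0.4 0.4
-1 0.30 0.14 -0.16 -0.0 0.0 -0.0; -1 0.60 0.29 -0.31 0.0 0.0 0.0; -1 0.70 0.34 -0.36 0.0 0.0 0.0; -1 0.70 0.34 -0.36 0.0 0.0 0.0; -1 0.70 0.34 -0.36 0.0 0.0 0.0
-1 0.70 0.34 -0.36 0.0 0.0 0.0; -1 0.60 0.29 -0.31 0.0 0.0 0.0; -1 0.30 0.14 -0.15 0.0 0.0 0.0
--
-1 -0.02 -0.28 0.25 -4.0 0.2 -0.1; -1 -0.02 -0.28 0.25 -4.0 0.2 -0.1; -1 -0.02 -0.29 0.26 -4.0 0.2 -0.1; -1 -0.02 -0.31 0.27 -4.0 0.2 -0.1; -1 -0.02 -0.32 0.28 -4.0 0.1 -0.1
--
```

{"op": "move_arm", "data": {
  "targets": "-1 0.11 -0.06 -0.05 0 -0.4 0.4; -1 0.1 -0.06 -0.06 0 -0.4 0.4; -1 0.1 -0.06 -0.06 0 -0.4 0.4; -1 0.1 -0.06 -0.06 0 -0.4 0.4; -1 0.1 -0.06 -0.06 0 -0.4 0.4"
}}

```text
clock: 15.62
eef_pos: [470.8, 209.6, 60.7]
tool_rot: [-2.354, 0.023, -3.028]
force: [0.9, -0.2, -2.5]
width: 24.0
gripper_force: 59.5
```

{"op": "move_arm", "data": {
  "targets": "-1 0.3 0.14 -0.16 0 0 0; -1 0.6 0.29 -0.31 0 0 0; -1 0.7 0.34 -0.36 0 0 0; -1 0.7 0.34 -0.36 0 0 0; -1 0.7 0.34 -0.36 0 0 0"
}}

```text
clock: 16.03
eef_pos: [438.2, 227.9, 60.7]
tool_rot: [-2.355, 0.023, -3.028]
force: [-0.1, 0.7, -2.3]
width: 24.0
gripper_force: 59.5
```

{"op": "move_arm", "data": {
  "targets": "-1 0.7 0.34 -0.36 0 0 0; -1 0.6 0.29 -0.31 0 0 0; -1 0.3 0.14 -0.15 0 0 0; -1 0 0 0 0 0 0; -1 0 0 0 0 0 0"
}}

```text
clock: 16.45
eef_pos: [422.3, 236.4, 60.9]
tool_rot: [-2.354, 0.023, -3.028]
force: [-0.0, -0.1, -1.6]
width: 23.8
gripper_force: 59.5
```

Run:
```python
from h import *
st();bisc()
p,q=turner(*pose()); e=local(p+q.apply([137,-38,-66]));print(e)
W=[edge(15.5,e[1],e[2]+(-.5-e[2])*i/5,6.6,5*i,-1.1+.2*i) for i in range(1,6)]
a=rows(W)
```

```text
t 16.45 grip [411.  248.6  74. ] eul [ 6.46 -1.36  0.11] tip [60.1 32.1  9.3] F [-0.  -0.1 -1.6] q [-1.07  0.98  0.22  1.75  0.42  1.04  0.45]
bisc px ((179.875, 164.0416717529297), 15.732789039611816) local [22.  31.9 13. ] x/y extents [[37.0, 72.0, 13.0], [15.0, -10.0, 13.0], [65.0, 34.0, 13.0], [-18.0, 49.0, 13.0]]
[15.2677114  -6.20563039  8.26795873]
-1 -0.06 -0.43 0.26 -4.9 0.3 -0.4; -1 -0.02 -0.38 0.29 -5.0 0.2 -0.1; -1 -0.02 -0.39 0.30 -5.0 0.2 -0.1; -1 -0.02 -0.41 0.31 -5.0 0.2 -0.1; -1 -0.02 -0.42 0.32 -5.0 0.1 -0.1
--
```

{"op": "move_arm", "data": {
  "targets": "-1 -0.06 -0.43 0.26 -4.9 0.3 -0.4; -1 -0.02 -0.38 0.29 -5 0.2 -0.1; -1 -0.02 -0.39 0.3 -5 0.2 -0.1; -1 -0.02 -0.41 0.31 -5 0.2 -0.1; -1 -0.02 -0.42 0.32 -5 0.1 -0.1"
}}

```text
clock: 16.92
eef_pos: [427.1, 211.2, 61.0]
tool_rot: [-2.792, 0.002, -3.028]
force: [-0.3, -0.7, -1.5]
width: 24.0
gripper_force: 59.6
```

{"op": "move_arm", "data": {
  "targets": "-1 0 0 0 0 0 0; -1 0 0 0 0 0 0"
}}

```text
clock: 17.08
eef_pos: [427.3, 208.9, 61.3]
tool_rot: [-2.787, 0.001, -3.033]
force: [-0.3, -0.1, -2.6]
width: 23.8
gripper_force: 59.7
```

Run:
```python
from h import *
st();d=bisc()
c=d["color"][100:220,120:260];s=img("scene")["color"][110:210,225:335]
B=lambda c,f:cv2.resize(cv2.cvtColor(c,cv2.COLOR_RGB2BGR),(400,int(400*c.shape[0]/c.shape[1])),interpolation=cv2.INTER_CUBIC)[:340]
cv2.imwrite("pics/c5.png",cv2.hconcat([B(c,0),B(s,0)]))
p,q=turner(*pose()); e=local(p+q.apply([137,-38,-66]));print(e)
W=[edge(15.5,e[1],-.5,6.6,25+6.5*i,0) for i in range(1,11)]
a=rows(W)
```

```text
t 17.0833 grip [417.1 214.4  79. ] eul [ 6.19 -0.08 24.9 ] tip [61.  24.3 16.4] F [-0.3 -0.1 -2.6] q [-0.79  0.76  0.09  2.    0.39  0.63  0.62]
bisc px ((192.3000030517578, 160.10000610351562), 15.839920997619629) local [29.7 -3.3 13. ] x/y extents [[45.0, 38.0, 13.0], [20.0, -46.0, 13.0], [73.0, -1.0, 13.0], [-11.0, 7.0, 13.0]]
[15.53409134 -5.90512884 -0.70747274]
-1 -0.00 -0.64 0.24 -6.5 0.0 -0.1; -1 0.00 -0.61 0.26 -6.5 -0.0 0.0; -1 0.00 -0.61 0.26 -6.5 -0.0 0.0; -1 0.00 -0.61 0.26 -6.5 -0.0 0.0; -1 0.00 -0.61 0.26 -6.5 -0.0 0.0
-1 0.00 -0.61 0.26 -6.5 -0.0 0.0; -1 0.00 -0.61 0.26 -6.5 -0.0 0.0; -1 0.00 -0.61 0.26 -6.5 -0.0 0.0; -1 0.00 -0.61 0.26 -6.5 -0.0 0.0; -1 0.00 -0.61 0.26 -6.5 -0.0 0.0
--
```

View pics/c5.png

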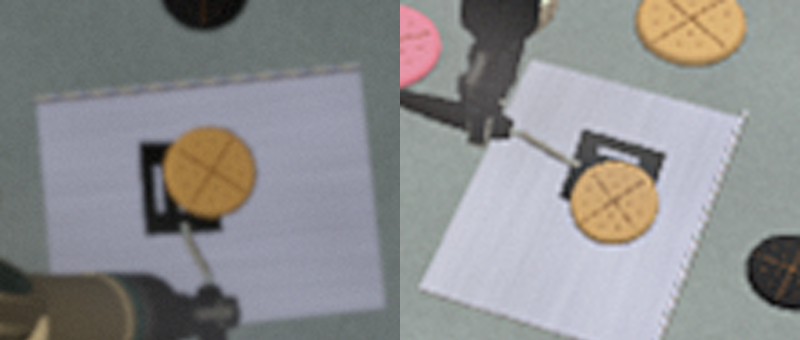

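The picture shows the biscuit, at top crop (210,172), slid down off the tilted blade. Its lower rim rests on the sheet and its upper rim lies on the blade. I will turn the blade about that resting rim.

```bash
cat >> h.py <<'E'
def about(F,dir,n,deg,shift=(0,0,0)): # rotate current turner pose about sheet-x line through local F
    p,q=turner(*pose()); ex=R.from_euler("z",SY,degrees=True).apply([1,0,0]); Fw=sh(*F); W=[]
    for i in range(1,n+1):
        r=R.from_rotvec(ex*np.radians(dir*deg*i)); W.append(tool(Fw+r.apply(p-Fw)+sh(*(np.array(shift)*i))-C,r*q))
    return W
E
python3 - <<'E'
from h import *
rows(about((28,-47,0),1,10,6.5))
E
```

```text
-1 -0.00 -0.78 -0.17 -6.5 0.0 0.0; -1 -0.00 -0.78 -0.17 -6.5 0.0 0.0; -1 -0.00 -0.78 -0.17 -6.5 0.0 0.0; -1 -0.00 -0.78 -0.17 -6.5 0.0 0.0; -1 -0.00 -0.78 -0.17 -6.5 0.0 0.0
-1 -0.00 -0.78 -0.17 -6.5 0.0 0.0; -1 -0.00 -0.78 -0.17 -6.5 0.0 0.0; -1 -0.00 -0.78 -0.17 -6.5 0.0 0.0; -1 -0.00 -0.78 -0.17 -6.5 0.0 0.0; -1 -0.00 -0.78 -0.17 -6.5 0.0 0.0
--
```

{"op": "move_arm", "data": {
  "targets": "-1 0 -0.4 -0.1 -3.3 0 0; -1 0 -0.7 -0.15 -5.8 0 0; -1 0 -0.7 -0.15 -5.8 0 0; -1 0 -0.5 -0.1 -4.2 0 0; -1 0 0 0 0 0 0"
}}

```text
clock: 17.6
eef_pos: [429.6, 184.5, 70.3]
tool_rot: [-3.12, -0.002, -3.037]
force: [-1.1, -0.7, -2.0]
width: 23.5
gripper_force: 59.8
```

Run:
```python
from h import *
st();d=bisc()
p,q=turner(*pose());print([local(p+q.apply([137,y,-66])).round(1) for y in(-38,38)])
```

```text
t 17.6 grip [420.2 184.   89.2] eul [ 5.92  0.11 43.99] tip [60.8 10.9 38.3] F [-1.1 -0.7 -2. ] q [-0.38  0.66 -0.15  2.14  0.3   0.38  0.9 ]
bisc px ((197.90740966796875, 158.79629516601562), 15.079337120056152) local [ 31.8 -19.   13. ] x/y extents [[49.0, 18.0, 13.0], [22.0, -57.0, 13.0], [74.0, -15.0, 13.0], [-7.0, -5.0, 13.0]]
[array([ 15.3, -12.4,  11.9]), array([15.9, 42.2, 64.7])]
```

Run:
```python
from h import *
W=about((28,-58,0),1,9,7.0)
s=np.cumsum([1,3,4,4,3,3,3,3,0]); s2=[0]*9
W=[(p+sh(0,-a,0)-C,q) for (p,q),a in zip(W,s)]
rows(W)
```

```text
-1 -0.01 -0.94 -0.27 -7.0 0.1 -0.0; -1 -0.01 -1.14 -0.30 -7.0 0.1 -0.0; -1 -0.01 -1.23 -0.36 -7.0 0.1 -0.0; -1 -0.01 -1.22 -0.40 -7.0 0.1 -0.0; -1 -0.01 -1.11 -0.40 -7.0 0.1 -0.0
-1 -0.01 -1.09 -0.44 -7.0 0.1 -0.0; -1 -0.01 -1.07 -0.47 -7.0 0.1 -0.0; -1 -0.01 -1.05 -0.49 -7.0 0.1 -0.0; -1 -0.01 -0.84 -0.27 -7.0 0.1 -0.0
--
```

{"op": "move_arm", "data": {
  "targets": "-1 0 -0.94 -0.27 -7 0.1 0; -1 0 -1.14 -0.3 -7 0.1 0; -1 0 -1.23 -0.36 -7 0.1 0; -1 0 -1.22 -0.4 -7 0.1 0; -1 0 -1.11 -0.4 -7 0.1 0"
}}

```text
clock: 18.07
eef_pos: [430.5, 152.9, 70.7]
tool_rot: [2.734, -0.024, -3.016]
force: [-0.2, -0.1, -3.0]
width: 23.8
gripper_force: 60.0
```

{"op": "move_arm", "data": {
  "targets": "-1 0 -1.09 -0.44 -7 0.1 0; -1 0 -1.07 -0.47 -7 0.1 0; -1 0 -1.05 -0.49 -7 0.1 0; -1 0 -0.84 -0.27 -7 0.1 0; -1 0 0 0 0 0 0"
}}

```text
clock: 18.48
eef_pos: [433.6, 106.6, 52.8]
tool_rot: [2.251, -0.05, -3.03]
force: [-1.6, -0.8, -5.8]
width: 23.6
gripper_force: 60.1
```

Run:
```python
from h import *
st();d=bisc()
p,q=turner(*pose());print([local(p+q.apply([137,y,-66])).round(1) for y in(-38,38)])
c=d["color"][100:220,120:260];s=img("scene")["color"][110:210,225:335]
B=lambda c:cv2.resize(cv2.cvtColor(c,cv2.COLOR_RGB2BGR),(400,int(400*c.shape[0]/c.shape[1])),interpolation=cv2.INTER_CUBIC)[:340]
cv2.imwrite("pics/c6.png",cv2.hconcat([B(c),B(s)]))
```

```text
t 18.4833 grip [426.4  91.1  65.1] eul [ 6.38  2.91 96.26] tip [ 56.2 -60.8  60.1] F [-1.6 -0.8 -5.8] q [ 0.89  1.24 -1.    2.05  0.21  0.53  1.66]
bisc px ((221.0, 153.5), 11.543496131896973) local [ 40.5 -84.1  13. ] x/y extents [[62.0, -78.0, 13.0], [8.0, -84.0, 13.0], [73.0, -84.0, 13.0], [8.0, -84.0, 13.0]]
[array([  9.4, -53.8,  28.6]), array([ 12.9, -61.5, 104.1])]
```

View pics/c6.png

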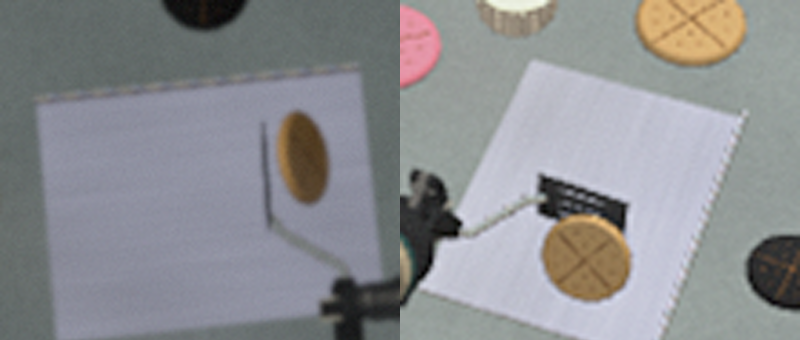

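The two views catch the biscuit standing steeply, about 60 degrees, at top crop (303,157). It leans with its plain side to the blade at (266,175), and the scored face is turning toward -y. I'll push it on over with the blade.

Run:
```python
from h import *
p,q=pose()
W=[(p+sh(0,-y,0)-C,q) for y in (5,12,19,26,33,38,42)]
rows(W); bisc()
```

```text
-1 0.00 -0.32 -0.38 0.0 0.0 0.0; -1 0.01 -0.45 -0.54 0.0 0.0 0.0; -1 0.01 -0.45 -0.54 0.0 0.0 0.0; -1 0.01 -0.45 -0.54 0.0 0.0 0.0; -1 0.01 -0.45 -0.54 0.0 0.0 0.0
-1 0.00 -0.32 -0.38 0.0 0.0 0.0; -1 0.00 -0.26 -0.31 0.0 0.0 0.0
--
bisc px ((218.0, 155.5), 13.647443771362305) local [ 35.7 -75.3  13. ] x/y extents [[59.0, -58.0, 13.0], [-2.0, -77.0, 13.0], [74.0, -73.0, 13.0], [-2.0, -77.0, 13.0]]
```

{"op": "move_arm", "data": {
  "targets": "-1 0 -0.4 -0.5 0 0 0; -1 0 -0.45 -0.54 0 0 0; -1 0 -0.45 -0.54 0 0 0; -1 0 -0.45 -0.54 0 0 0; -1 0 -0.4 -0.4 0 0 0"
}}

```text
clock: 19.05
eef_pos: [439.3, 75.0, 62.7]
tool_rot: [2.272, -0.031, -3.016]
force: [-0.5, 0.8, -0.7]
width: 24.1
gripper_force: 60.1
```

Run:
```python
from h import *
st();d=bisc()
p,q=turner(*pose());print([local(p+q.apply([137,y,-66])).round(1) for y in(-38,38)])
c=d["color"][100:220,120:260].astype(int);m=(c[...,0]-c[...,2])>35
k=max(cv2.findContours(m.astype(np.uint8),0,1)[0],key=cv2.contourArea);e=cv2.fitEllipse(k);print(e,cv2.contourArea(k))
print(local(onz(d,e[0][0]+120,e[0][1]+100,16)))
```

```text
t 19.05 grip [432.1  59.6  75.1] eul [ 7.15  1.84 95.07] tip [ 57.3 -90.2  72.1] F [-0.5  0.8 -0.7] q [ 0.93  1.21 -1.01  2.02  0.21  0.61  1.7 ]
bisc px ((235.06179809570312, 153.18539428710938), 14.123710632324219) local [  37.6 -123.2   13. ] x/y extents [[58.0, -94.0, 13.0], [21.0, -149.0, 13.0], [76.0, -113.0, 13.0], [-1.0, -117.0, 13.0]]
[array([ 11.5, -88.8,  34.9]), array([ 14. , -95.5, 110.6])]
((114.70394134521484, 53.765869140625), (22.110504150390625, 30.547462463378906), 164.33201599121094) 528.5
[  36.06038348 -122.01588803   13.        ]
```

Run:
```python
from h import *
for i in range(2):
    d=img("top")
    c=d["color"][100:220,120:260].astype(int);m=(c[...,0]-c[...,2])>35
    k=max(cv2.findContours(m.astype(np.uint8),0,1)[0],key=cv2.contourArea);e=cv2.fitEllipse(k);print(e,cv2.contourArea(k))
    print(local(onz(d,e[0][0]+120,e[0][1]+100,16)))
g=cv2.cvtColor(d["color"],cv2.COLOR_RGB2HSV);x,y=int(e[0][0]+120),int(e[0][1]+100)
print(g[y-12:y+13:3,x-10:x+11:2,2])
```

```text
((115.64263916015625, 53.58942413330078), (22.70830535888672, 30.30584716796875), 163.53060913085938) 538.5
[  36.30322522 -124.66308608   13.        ]
((115.52652740478516, 53.70122528076172), (22.905376434326172, 30.27277374267578), 163.8351287841797) 543.0
[  36.02142007 -124.31173178   13.        ]
[[159 145 138 123 114 110 108 109 114 138 162]
 [145 148 119 114 105 110 108 108 103 108 128]
 [150 139 109 100 111 109 108 104 102 110 115]
 [154 133 113 112 100 102 110  95 106 111 109]
 [153 134 109 111 109 107  95 104 104 108 109]
 [131 145 113 113 112 106  98 102  98 106 107]
 [112 154 124 110 108 103 107 109 109  99 104]
 [ 93 144 142 117 109 104 112 112 107 110 108]
 [100 139 133 132 116 109 109 111 112 111 107]]
```

It is leaning at about 45 degrees with its foot near the -y sheet edge, so tipping it there would put it off the sheet. I'll let it down quickly, scoop it again with a side offset, and flip it nearer the middle.

{"op": "move_arm", "data": {
  "targets": "-1 0 2.6 3.1 0 0 0; -1 0 2.6 3.1 0 0 0; -1 0 2 2.4 0 0 0; -1 0 0 0 0 0 0; -1 0 0 0 0 0 0"
}}

```text
clock: 19.62
eef_pos: [423.0, 189.4, 62.5]
tool_rot: [2.267, -0.034, -3.012]
force: [0.1, -1.2, -2.2]
width: 23.9
gripper_force: 60.1
```

Run:
```python
from h import *
st();bisc()
```

```text
t 19.6167 grip [415.9 173.9  74.9] eul [ 7.38  1.97 95.35] tip [54.1 25.9 71.8] F [ 0.1 -1.2 -2.2] q [ 0.72  1.21 -1.    2.14  0.18  0.34  1.58]
bisc px ((233.0, 154.0), 15.132845878601074) local [  35.9 -117.2   13. ] x/y extents [[45.0, -76.0, 13.0], [26.0, -158.0, 13.0], [78.0, -118.0, 13.0], [-2.0, -100.0, 13.0]]
```

Run:
```python
from h import *
p,q=pose()
a=rows([(p+[0,0,20],q),(p+[0,0,50],q)])
b=plan(*tipto(-20,-104,45,-8.4),-1,*a,deg=6.8)
plan(*tipto(-20,-104,0,-8.4),-1,*b,mm=15)
```

```text
-1 0.07 1.53 -1.28 0.0 0.0 0.0; -1 0.10 2.30 -1.93 0.0 0.0 0.0
--
-1 0.48 -0.23 -0.18 6.3 -0.1 1.2; -1 0.47 -0.26 -0.15 6.3 -0.1 1.2; -1 0.47 -0.28 -0.12 6.3 -0.1 1.2; -1 0.46 -0.30 -0.09 6.3 -0.1 1.2; -1 0.45 -0.32 -0.06 6.3 -0.1 1.2
-1 0.45 -0.33 -0.02 6.3 -0.1 1.2; -1 0.44 -0.34 0.01 6.3 -0.1 1.2; -1 0.43 -0.35 0.05 6.3 -0.1 1.2; -1 0.43 -0.35 0.09 6.3 -0.1 1.2; -1 0.42 -0.35 0.13 6.3 -0.1 1.2
-1 0.41 -0.34 0.16 6.3 -0.1 1.2; -1 0.41 -0.33 0.20 6.3 -0.1 1.2; -1 0.40 -0.31 0.23 6.3 -0.1 1.2; -1 0.39 -0.29 0.27 6.3 -0.1 1.2; -1 0.39 -0.27 0.30 6.3 -0.1 1.2
--
-1 -0.04 1.06 1.06 0.0 0.0 0.0; -1 -0.04 1.06 1.06 0.0 0.0 0.0; -1 -0.04 1.06 1.06 0.0 0.0 0.0
--
```

{"op": "move_arm", "data": {
  "targets": "-1 0.1 1.5 -1.3 0 0 0; -1 0.1 2.3 -1.9 0 0 0; -1 0.48 -0.23 -0.18 6.3 -0.1 1.2; -1 0.47 -0.26 -0.15 6.3 -0.1 1.2; -1 0.47 -0.28 -0.12 6.3 -0.1 1.2"
}}

```text
clock: 20.08
eef_pos: [412.3, 174.7, 110.7]
tool_rot: [2.604, -0.07, -3.076]
force: [-1.1, 1.0, -2.3]
width: 23.8
gripper_force: 60.1
```

{"op": "move_arm", "data": {
  "targets": "-1 0.46 -0.3 -0.09 6.3 -0.1 1.2; -1 0.45 -0.32 -0.06 6.3 -0.1 1.2; -1 0.45 -0.33 -0.02 6.3 -0.1 1.2; -1 0.44 -0.34 0.01 6.3 -0.1 1.2; -1 0.43 -0.35 0.05 6.3 -0.1 1.2"
}}

```text
clock: 20.5
eef_pos: [390.4, 159.5, 109.0]
tool_rot: [-3.138, -0.087, 3.112]
force: [-1.1, 0.7, -3.0]
width: 23.6
gripper_force: 60.1
```

{"op": "move_arm", "data": {
  "targets": "-1 0.43 -0.35 0.09 6.3 -0.1 1.2; -1 0.42 -0.35 0.13 6.3 -0.1 1.2; -1 0.41 -0.34 0.16 6.3 -0.1 1.2; -1 0.41 -0.33 0.2 6.3 -0.1 1.2; -1 0.4 -0.31 0.23 6.3 -0.1 1.2"
}}

```text
clock: 20.92
eef_pos: [368.0, 144.2, 105.8]
tool_rot: [-2.581, -0.051, 3.017]
force: [-0.3, -0.1, -2.1]
width: 23.7
gripper_force: 60.1
```

{"op": "move_arm", "data": {
  "targets": "-1 0.39 -0.29 0.27 6.3 -0.1 1.2; -1 0.39 -0.27 0.3 6.3 -0.1 1.2; -1 0 0 0 0 0 0; -1 0 0 0 0 0 0; -1 0 0 0 0 0 0"
}}

```text
clock: 21.33
eef_pos: [358.9, 135.9, 104.4]
tool_rot: [-2.365, -0.025, 2.986]
force: [-0.4, -0.8, -2.2]
width: 23.5
gripper_force: 60.1
```

Run:
```python
from h import *
st();bisc()
a=plan(*tipto(-20,-104,0,-8.4),-1,mm=15)
plan(*tipto(-20,-104,-3.4,-8.4),-1,*a,mm=1.8)
d=img("wrist");W0=d
```

```text
t 21.3333 grip [351.9 150.3 118.1] eul [-8.95  1.42  0.76] tip [ -19.4 -105.8   44.6] F [-0.4 -0.8 -2.2] q [-0.84  0.84  0.06  1.94  0.42  1.07  0.3 ]
bisc px ((232.9619903564453, 154.04971313476562), 15.177157402038574) local [  35.7 -117.1   13. ] x/y extents [[45.0, -76.0, 13.0], [26.0, -158.0, 13.0], [78.0, -116.0, 13.0], [-6.0, -113.0, 13.0]]
-1 -0.00 1.07 1.05 0.3 -0.1 -0.2; -1 -0.00 1.07 1.04 0.3 -0.1 -0.2; -1 -0.00 1.08 1.04 0.3 -0.1 -0.2
--
-1 -0.00 0.12 0.12 0.0 0.0 0.0; -1 -0.00 0.12 0.12 0.0 0.0 0.0
--
```

{"op": "move_arm", "data": {
  "targets": "-1 0 1.07 1.05 0.3 -0.1 -0.2; -1 0 1.07 1.04 0.3 -0.1 -0.2; -1 0 1.08 1.04 0.3 -0.1 -0.2; -1 0 0 0 0 0 0; -1 0 0 0 0 0 0"
}}

```text
clock: 21.85
eef_pos: [357.8, 137.1, 60.0]
tool_rot: [-2.349, -0.029, 2.997]
force: [0.2, -0.2, -1.3]
width: 23.7
gripper_force: 60.1
```

{"op": "move_arm", "data": {
  "targets": "-1 0 0 0 0 0 0; -1 0 0.12 0.12 0 0 0; -1 0 0 0 0 0 0; -1 0 0 0 0 0 0"
}}

```text
clock: 22.18
eef_pos: [357.6, 137.7, 58.2]
tool_rot: [-2.348, -0.028, 2.999]
force: [0.1, -0.4, 0.6]
width: 23.7
gripper_force: 60.3
```

{"op": "move_arm", "data": {
  "targets": "-1 0 0.12 0.12 0 0 0; -1 0 0 0 0 0 0; -1 0 0 0 0 0 0"
}}

```text
clock: 22.43
eef_pos: [357.1, 137.2, 56.4]
tool_rot: [-2.346, -0.028, 2.998]
force: [-2.9, -1.9, 4.0]
width: 23.9
gripper_force: 60.9
```

Run:
```python
from h import *
st();bisc()
p,q=turner(*pose());t=p+q.apply([182,0,-66]);zz=local(t)[2]
a=plan(*tipto(20,-103,zz,-2),-1,mm=8.5)
a=plan(*tipto(60,-102,zz,6.6),-1,*a,mm=8.5)
a=plan(*tipto(111,-102,zz,6.6),-1,*a,mm=8.5)
```

```text
t 22.4333 grip [350.  151.9  69.8] eul [-8.25  1.6  -0.33] tip [ -21.2 -103.1   -4.2] F [-2.9 -1.9  4. ] q [-0.86  0.94  0.07  1.93  0.43  1.01  0.27]
bisc px ((232.9166717529297, 154.0), 15.215447425842285) local [  35.9 -117.    13. ] x/y extents [[48.0, -76.0, 13.0], [26.0, -158.0, 13.0], [78.0, -118.0, 13.0], [-2.0, -100.0, 13.0]]
-1 -0.70 -0.10 0.09 -0.0 -0.8 -0.7; -1 -0.70 -0.11 0.10 -0.0 -0.8 -0.7; -1 -0.70 -0.12 0.11 -0.0 -0.8 -0.7; -1 -0.69 -0.13 0.12 -0.0 -0.8 -0.7; -1 -0.69 -0.14 0.13 -0.0 -0.8 -0.7
-1 -0.69 -0.15 0.14 -0.0 -0.8 -0.7
--
-1 -0.72 -0.23 0.21 0.0 -1.0 -1.0; -1 -0.71 -0.24 0.22 0.0 -1.0 -1.0; -1 -0.71 -0.26 0.23 0.0 -1.0 -1.0; -1 -0.70 -0.27 0.24 0.0 -1.0 -1.0; -1 -0.69 -0.28 0.26 0.0 -1.0 -1.0
-1 -0.68 -0.29 0.27 0.0 -1.0 -1.0
--
-1 -0.85 -0.02 -0.01 0.0 0.0 0.0; -1 -0.85 -0.02 -0.01 0.0 0.0 0.0; -1 -0.85 -0.02 -0.01 0.0 0.0 0.0; -1 -0.85 -0.02 -0.01 0.0 0.0 0.0; -1 -0.85 -0.02 -0.01 0.0 0.0 0.0
-1 -0.85 -0.02 -0.01 0.0 0.0 0.0
--
```

{"op": "move_arm", "data": {
  "targets": "-1 -0.7 -0.1 0.09 0 -0.8 -0.7; -1 -0.7 -0.11 0.1 0 -0.8 -0.7; -1 -0.7 -0.12 0.11 0 -0.8 -0.7; -1 -0.69 -0.13 0.12 0 -0.8 -0.7; -1 -0.69 -0.14 0.13 0 -0.8 -0.7"
}}

```text
clock: 22.9
eef_pos: [389.6, 125.4, 56.2]
tool_rot: [-2.347, -0.026, 3.092]
force: [-5.8, 0.1, 9.5]
width: 23.5
gripper_force: 61.2
```

{"op": "move_arm", "data": {
  "targets": "-1 -0.69 -0.15 0.14 0 -0.8 -0.7; -1 -0.72 -0.23 0.21 0 -1 -1; -1 -0.71 -0.24 0.22 0 -1 -1; -1 -0.71 -0.26 0.23 0 -1 -1; -1 -0.7 -0.27 0.24 0 -1 -1"
}}

```text
clock: 23.32
eef_pos: [424.7, 109.5, 56.2]
tool_rot: [-2.35, -0.026, -3.074]
force: [-5.9, 0.3, 6.4]
width: 23.6
gripper_force: 61.1
```

{"op": "move_arm", "data": {
  "targets": "-1 -0.69 -0.28 0.26 0 -1 -1; -1 -0.68 -0.29 0.27 0 -1 -1; -1 0 0 0 0 0 0; -1 0 0 0 0 0 0"
}}

```text
clock: 23.65
eef_pos: [440.2, 102.7, 56.2]
tool_rot: [-2.351, -0.024, -3.025]
force: [-2.0, -2.3, 6.3]
width: 23.8
gripper_force: 60.8
```

Run:
```python
from h import *
st();bisc()
p,q=turner(*pose());t=p+q.apply([182,0,-66]);zz=local(t)[2]
a=plan(*tipto(112,-102,zz,6.6),-1,mm=8.5)
```

```text
t 23.65 grip [429.5 114.9  69.6] eul [ 6.64  1.34 -0.03] tip [  60.  -102.3   -3.6] F [-2.  -2.3  6.3] q [-0.83  0.93  0.13  1.96  0.67  0.9   0.37]
bisc px ((232.86363220214844, 140.77272033691406), 15.2697172164917) local [  73.  -120.4   13. ] x/y extents [[85.0, -80.0, 13.0], [66.0, -162.0, 13.0], [116.0, -114.0, 13.0], [31.0, -114.0, 13.0]]
-1 -0.74 -0.01 -0.02 -0.0 0.0 -0.0; -1 -0.74 -0.01 -0.02 -0.0 0.0 -0.0; -1 -0.74 -0.01 -0.02 -0.0 0.0 -0.0; -1 -0.74 -0.01 -0.02 -0.0 0.0 -0.0; -1 -0.74 -0.01 -0.02 -0.0 0.0 -0.0
-1 -0.74 -0.01 -0.02 -0.0 0.0 -0.0; -1 -0.74 -0.01 -0.02 -0.0 0.0 -0.0
--
```

{"op": "move_arm", "data": {
  "targets": "-1 -0.74 -0.04 0 0 0 0; -1 -0.74 -0.04 0 0 0 0; -1 -0.74 -0.04 0 0 0 0; -1 -0.74 -0.04 0 0 0 0; -1 -0.74 -0.04 0 0 0 0"
}}

```text
clock: 24.12
eef_pos: [476.6, 106.2, 56.2]
tool_rot: [-2.353, -0.025, -3.025]
force: [-4.0, -0.9, 4.2]
width: 24.3
gripper_force: 60.8
```

{"op": "move_arm", "data": {
  "targets": "-1 -0.74 -0.04 0 0 0 0; -1 -0.74 -0.04 0 0 0 0; -1 0 0 0 0 0 0; -1 0 0 0 0 0 0"
}}

```text
clock: 24.45
eef_pos: [494.3, 108.2, 56.1]
tool_rot: [-2.355, -0.02, -3.023]
force: [2.2, -1.2, 2.0]
width: 23.9
gripper_force: 60.4
```

Run:
```python
from h import *
st();bisc()
p,q=turner(*pose()); e=local(p+q.apply([137,-38,-66]));print(e)
W=[edge(e[0]-.5*i,e[1],e[2]+1.6*i,6.6,0,1.35-.5*i) for i in(1,2,3,4,5)]
W+=[edge(e[0]-2.5-min(d*.35,55),e[1]+d,e[2]+8,6.6,0,-1.1) for d in(3,9,18,28,40,52,64,76,88,100,112,124,134,142,147,149)]
rows(W)
```

```text
t 24.45 grip [483.6 120.3  69.6] eul [6.74 1.12 0.17] tip [ 114.6 -102.6   -2.9] F [ 2.2 -1.2  2. ] q [-0.77  0.96  0.13  1.84  0.67  0.95  0.46]
bisc px ((233.1151123046875, 140.58084106445312), 15.573923110961914) local [  73.5 -121.1   13. ] x/y extents [[85.0, -80.0, 13.0], [57.0, -161.0, 13.0], [116.0, -114.0, 13.0], [34.0, -106.0, 13.0]]
[  69.46142357 -140.52490815   -2.21995706]
-1 0.07 -0.03 -0.10 0.2 -0.1 0.3; -1 0.10 -0.03 -0.03 0.0 -0.4 0.4; -1 0.10 -0.03 -0.03 0.0 -0.4 0.4; -1 0.10 -0.03 -0.03 0.0 -0.4 0.4; -1 0.09 -0.03 -0.03 0.0 -0.4 0.4
-1 0.10 0.20 -0.22 -0.0 0.0 -0.0; -1 0.21 0.42 -0.43 0.0 0.0 0.0; -1 0.31 0.63 -0.64 0.0 0.0 0.0; -1 0.35 0.70 -0.71 0.0 0.0 0.0; -1 0.42 0.84 -0.86 0.0 0.0 0.0
-1 0.42 0.84 -0.86 0.0 0.0 0.0; -1 0.42 0.84 -0.86 0.0 0.0 0.0; -1 0.42 0.84 -0.86 0.0 0.0 0.0; -1 0.42 0.84 -0.86 0.0 0.0 0.0; -1 0.42 0.84 -0.86 0.0 0.0 0.0
-1 0.42 0.84 -0.86 0.0 0.0 0.0; -1 0.42 0.84 -0.86 0.0 0.0 0.0; -1 0.35 0.70 -0.71 0.0 0.0 0.0; -1 0.28 0.56 -0.57 0.0 0.0 0.0; -1 0.17 0.35 -0.36 0.0 0.0 0.0
-1 0.07 0.14 -0.14 0.0 0.0 0.0
--
```

{"op": "move_arm", "data": {
  "targets": "-1 0.1 -0.03 -0.1 0.1 -0.2 0.3; -1 0.1 -0.03 -0.03 0 -0.4 0.4; -1 0.1 -0.03 -0.03 0 -0.4 0.4; -1 0.1 -0.03 -0.03 0 -0.4 0.4; -1 0.2 -0.03 -0.03 0 -0.4 0.4"
}}

```text
clock: 24.92
eef_pos: [485.8, 108.2, 58.4]
tool_rot: [-2.353, 0.023, -3.025]
force: [0.7, 0.4, -1.5]
width: 23.7
gripper_force: 60.0
```

{"op": "move_arm", "data": {
  "targets": "-1 0.3 0.2 -0.22 0 0 0; -1 0.3 0.42 -0.43 0 0 0; -1 0.31 0.63 -0.64 0 0 0; -1 0.35 0.7 -0.71 0 0 0; -1 0.42 0.84 -0.86 0 0 0"
}}

```text
clock: 25.33
eef_pos: [464.6, 146.7, 58.6]
tool_rot: [-2.353, 0.023, -3.026]
force: [0.2, -0.9, -1.8]
width: 24.2
gripper_force: 60.0
```

{"op": "move_arm", "data": {
  "targets": "-1 0.42 0.84 -0.86 0 0 0; -1 0.42 0.84 -0.86 0 0 0; -1 0.42 0.84 -0.86 0 0 0; -1 0.42 0.84 -0.86 0 0 0; -1 0.42 0.84 -0.86 0 0 0"
}}

```text
clock: 25.75
eef_pos: [436.5, 204.2, 58.7]
tool_rot: [-2.353, 0.023, -3.025]
force: [0.2, 0.5, -2.8]
width: 24.0
gripper_force: 60.0
```

{"op": "move_arm", "data": {
  "targets": "-1 0.42 0.84 -0.86 0 0 0; -1 0.42 0.84 -0.86 0 0 0; -1 0.42 0.84 -0.86 0 0 0; -1 0.42 0.84 -0.86 0 0 0; -1 0.35 0.7 -0.71 0 0 0"
}}

```text
clock: 26.17
eef_pos: [409.6, 259.7, 58.5]
tool_rot: [-2.353, 0.023, -3.025]
force: [-0.1, -0.1, -2.2]
width: 24.0
gripper_force: 60.0
```

{"op": "move_arm", "data": {
  "targets": "-1 0.28 0.56 -0.57 0 0 0; -1 0.17 0.35 -0.36 0 0 0; -1 0.07 0.14 -0.14 0 0 0; -1 0 0 0 0 0 0; -1 0 0 0 0 0 0"
}}

```text
clock: 26.58
eef_pos: [403.7, 271.7, 58.8]
tool_rot: [-2.351, 0.023, -3.026]
force: [-0.5, -0.4, -1.7]
width: 23.8
gripper_force: 60.0
```

Run:
```python
from h import *
st();bisc()
p,q=turner(*pose()); e=local(p+q.apply([137,-38,-66]));print(e)
W=[edge(e[0],e[1],e[2]+(-.8-e[2])*i/6,6.6,0,-1.1+.18*i) for i in range(1,7)]
W+=[edge(e[0],e[1],-.8,6.6,2.5*i,0) for i in range(1,7)]
a=rows(W)
```

```text
t 26.5833 grip [392.4 283.9  71.8] eul [ 6.57 -1.35 -0.03] tip [45.7 69.5  7.2] F [-0.5 -0.4 -1.7] q [-1.02  0.98  0.04  1.7   0.5   1.15  0.32]
bisc px ((173.41525268554688, 170.9939422607422), 15.616510391235352) local [ 4.4 51.2 13. ] x/y extents [[14.0, 93.0, 13.0], [0.0, 8.0, 13.0], [47.0, 54.0, 13.0], [-36.0, 64.0, 13.0]]
[ 0.75048837 31.32020056  6.14924461]
-1 -0.04 0.00 0.02 -0.0 0.3 -0.3; -1 -0.01 0.05 0.05 -0.0 0.1 -0.1; -1 -0.02 0.05 0.05 -0.0 0.1 -0.1; -1 -0.02 0.05 0.05 -0.0 0.1 -0.1; -1 -0.02 0.05 0.05 -0.0 0.1 -0.1
-1 -0.02 0.05 0.05 -0.0 0.1 -0.1; -1 -0.00 -0.24 0.09 -2.5 0.0 -0.0; -1 0.00 -0.24 0.09 -2.5 -0.0 0.0; -1 0.00 -0.24 0.09 -2.5 -0.0 0.0; -1 0.00 -0.24 0.09 -2.5 -0.0 0.0
-1 0.00 -0.24 0.09 -2.5 -0.0 0.0; -1 0.00 -0.24 0.09 -2.5 -0.0 0.0
--
```

{"op": "move_arm", "data": {
  "targets": "-1 -0.04 0 0.02 0 0.3 -0.3; -1 -0.02 0.06 0.06 0 0.1 -0.1; -1 -0.02 0.06 0.06 0 0.1 -0.1; -1 -0.02 0.06 0.06 0 0.1 -0.1; -1 -0.02 0.06 0.06 0 0.1 -0.1"
}}

```text
clock: 27.05
eef_pos: [404.7, 272.2, 55.1]
tool_rot: [-2.352, 0.005, -3.026]
force: [-1.4, -0.1, -0.3]
width: 24.0
gripper_force: 60.2
```

{"op": "move_arm", "data": {
  "targets": "-1 0 0.06 0.06 0 0.1 -0.1; -1 0 -0.24 0.09 -2.5 0 0; -1 0 -0.24 0.09 -2.5 0 0; -1 0 -0.24 0.09 -2.5 0 0; -1 0 -0.24 0.09 -2.5 0 0"
}}

```text
clock: 27.47
eef_pos: [405.8, 263.0, 58.3]
tool_rot: [-2.529, 0.004, -3.025]
force: [-1.2, 0.3, 0.2]
width: 24.1
gripper_force: 60.2
```

{"op": "move_arm", "data": {
  "targets": "-1 0 -0.24 0.09 -2.5 0 0; -1 0 -0.24 0.09 -2.5 0 0; -1 0 0 0 0 0 0; -1 0 0 0 0 0 0"
}}

```text
clock: 27.8
eef_pos: [406.7, 257.2, 59.6]
tool_rot: [-2.613, 0.004, -3.027]
force: [-0.3, 0.3, -1.0]
width: 23.7
gripper_force: 60.1
```

```bash
cat >> h.py <<'E'
def ell(d=None):
    d=d or img("top"); c=d["color"][100:220,120:260].astype(int);m=(c[...,0]-c[...,2])>35
    k=max(cv2.findContours(m.astype(np.uint8),0,1)[0],key=cv2.contourArea);e=cv2.fitEllipse(k)
    f=k.reshape(-1,2)+[120,100]; L=np.array([local(onz(d,*u,14)) for u in f]); print("ell",np.round(e[1],1),round(e[2]),"local",local(onz(d,e[0][0]+120,e[0][1]+100,16)).round(1),"x",L[:,0].min().round(),L[:,0].max().round(),"y",L[:,1].min().round(),L[:,1].max().round())
def E_(): 
    p,q=turner(*pose());print("E,U",[local(p+q.apply([137,y,-66])).round(1).tolist() for y in(-38,38)])
E
python3 - <<'E'
from h import *
st();ell();E_()
E
```

```text
t 27.8 grip [396.1 265.6  75.8] eul [ 6.52 -0.22 14.97] tip [46.  67.9  9.8] F [-0.3  0.3 -1. ] q [-0.88  0.84 -0.02  1.86  0.5   0.89  0.38]
ell [31.1 32.1] 101 local [ 5.1 46.8 13. ] x -39.0 49.0 y 2.0 92.0
E,U [[0.9, 31.9, -0.6], [0.8, 105.3, 19.0]]
```

Run:
```python
from h import *
rows(about((5,3,0),1,2,4))
```

```text
-1 -0.00 -0.48 -0.02 -4.0 0.0 0.0; -1 -0.00 -0.48 -0.02 -4.0 0.0 0.0
--
```

{"op": "move_arm", "data": {
  "targets": "-1 0 -0.24 -0.01 -2 0 0; -1 0 -0.36 -0.02 -3 0 0; -1 0 -0.48 -0.02 -4 0 0; -1 0 -0.48 -0.02 -4 0 0; -1 0 -0.36 -0.02 -3 0 0"
}}

```text
clock: 28.27
eef_pos: [408.3, 241.0, 67.6]
tool_rot: [-2.895, 0.003, -3.025]
force: [0.5, -0.1, -2.2]
width: 24.0
gripper_force: 60.0
```

{"op": "move_arm", "data": {
  "targets": "-1 0 0 0 0 0 0; -1 0 0 0 0 0 0"
}}

```text
clock: 28.43
eef_pos: [408.4, 240.8, 67.5]
tool_rot: [-2.892, 0.003, -3.027]
force: [0.8, -0.3, -2.4]
width: 23.7
gripper_force: 60.0
```

Run:
```python
from h import *
st();ell();E_()
rows(about((5,1,0),1,2,5))
```

```text
t 28.4333 grip [398.4 244.3  85.8] eul [ 6.54 -0.16 30.94] tip [45.8 63.4 26.7] F [ 0.8 -0.3 -2.4] q [-0.67  0.71 -0.1   2.03  0.48  0.61  0.5 ]
ell [30.4 31.6] 135 local [ 5.9 40.3 13. ] x -39.0 49.0 y -3.0 83.0
E,U [[0.8, 32.4, 6.7], [0.7, 97.6, 45.9]]
-1 0.00 -0.60 -0.05 -5.0 -0.0 0.0; -1 0.00 -0.60 -0.05 -5.0 -0.0 0.0
--
```

{"op": "move_arm", "data": {
  "targets": "-1 0 -0.5 -0.04 -4 0 0; -1 0 -0.72 -0.06 -6 0 0; -1 0 -0.84 -0.07 -7 0 0; -1 0 -0.6 -0.05 -5 0 0; -1 0 0 0 0 0 0"
}}

```text
clock: 28.9
eef_pos: [412.6, 207.4, 70.9]
tool_rot: [3.021, -0.003, -3.04]
force: [-0.3, -2.4, -2.9]
width: 23.8
gripper_force: 60.1
```

Run:
```python
from h import *
st();ell();E_()
rows(about((5,-12,0),1,2,7))
W=about((5,-12,0),1,8,7); s=np.cumsum([1,2,2,2,2,2,2,2]); rows([(p+sh(0,-a,0)-C,q) for (p,q),a in zip(W,s)])
```

```text
t 28.9 grip [403.4 204.2  89.6] eul [ 5.76  0.19 52.13] tip [46.6 38.7 45.5] F [-0.3 -2.4 -2.9] q [-0.18  0.67 -0.38  2.19  0.4   0.3   0.81]
ell [23.7 52.9] 136 local [-8.   8.5 13. ] x -81.0 51.0 y -51.0 55.0
E,U [[1.0, 20.4, 16.1], [1.6, 67.1, 76.1]]
-1 -0.01 -0.83 -0.14 -7.0 0.1 -0.0; -1 -0.01 -0.83 -0.14 -7.0 0.1 -0.0
--
-1 -0.01 -0.92 -0.15 -7.0 0.1 -0.0; -1 -0.01 -1.02 -0.18 -7.0 0.1 -0.0; -1 -0.01 -1.01 -0.21 -7.0 0.1 -0.0; -1 -0.01 -1.00 -0.23 -7.0 0.1 -0.0; -1 -0.01 -0.99 -0.25 -7.0 0.1 -0.0
-1 -0.01 -0.97 -0.27 -7.0 0.1 -0.0; -1 -0.01 -0.96 -0.29 -7.0 0.1 -0.0; -1 -0.01 -0.94 -0.30 -7.0 0.1 -0.0
--
```

Run:
```python
from h import *
d=img("top")
hsv=cv2.cvtColor(d["color"],cv2.COLOR_RGB2HSV)[110:205,135:250]
m=((hsv[...,1]>95)&(hsv[...,0]<25)&(hsv[...,0]>8)).astype(np.uint8)
for k in cv2.findContours(m,0,1)[0]:
    if cv2.contourArea(k)>60:
        L=np.array([local(onz(d,*u,14)) for u in k.reshape(-1,2)+[135,110]]);print(cv2.contourArea(k),L.min(0).round(),L.max(0).round(),np.round(cv2.minAreaRect(k)[1],1))
cv2.imwrite("pics/m.png",m*255);st();E_()
```

```text
617.5 [-37. -11.  11.] [50. 60. 11.] [31.  25.7]
t 29.0 grip [402.5 211.2  90.2] eul [6.370e+00 3.000e-02 5.222e+01] tip [46.1 47.8 46.7] F [-0.9  1.1 -2.1] q [-0.2   0.67 -0.38  2.19  0.4   0.3   0.81]
E,U [[1.0, 24.7, 16.7], [1.2, 71.2, 76.7]]
```

Run:
```python
from h import *
W=about((5,-13,0),1,7,7); s=np.cumsum([1,2,2,2,2,2,2]); x=np.cumsum([2,2,2,2,2,2,0])
W=[(p+sh(b,-a,0)-C,q) for (p,q),a,b in zip(W,s,x)]
p,q=W[-1]
W+=[(p+sh(0,-y,0)-C,q) for y in(7,14,21)]
rows(W)
```

```text
-1 -0.20 -0.92 -0.20 -7.0 0.0 0.0; -1 -0.20 -1.02 -0.24 -7.0 0.0 0.0; -1 -0.20 -1.01 -0.26 -7.0 0.0 0.0; -1 -0.20 -1.00 -0.29 -7.0 0.0 0.0; -1 -0.20 -0.99 -0.31 -7.0 0.0 0.0
-1 -0.20 -0.97 -0.33 -7.0 0.0 0.0; -1 -0.00 -0.96 -0.34 -7.0 0.0 0.0; -1 -0.00 -0.39 -0.58 0.0 0.0 0.0; -1 -0.00 -0.39 -0.58 0.0 0.0 0.0; -1 -0.00 -0.39 -0.58 0.0 0.0 0.0
--
```

{"op": "move_arm", "data": {
  "targets": "-1 -0.2 -0.92 -0.2 -7 0 0; -1 -0.2 -1.02 -0.24 -7 0 0; -1 -0.2 -1.01 -0.26 -7 0 0; -1 -0.2 -1 -0.29 -7 0 0; -1 -0.2 -0.99 -0.31 -7 0 0"
}}

```text
clock: 29.42
eef_pos: [420.3, 181.9, 65.6]
tool_rot: [2.561, -0.012, -3.011]
force: [-1.6, 0.8, -4.1]
width: 23.9
gripper_force: 60.2
```

{"op": "move_arm", "data": {
  "targets": "-1 -0.2 -0.97 -0.33 -7 0 0; -1 0 -0.96 -0.34 -7 0 0; -1 0 -0.39 -0.58 0 0 0; -1 0 -0.39 -0.58 0 0 0; -1 0 -0.39 -0.58 0 0 0"
}}

```text
clock: 29.83
eef_pos: [426.6, 140.3, 62.3]
tool_rot: [2.322, -0.016, -3.015]
force: [0.1, 0.7, -1.5]
width: 23.8
gripper_force: 60.3
```

```bash
cat >> h.py <<'E'
def hb(d=None):
    d=d or img("top")
    hsv=cv2.cvtColor(d["color"],cv2.COLOR_RGB2HSV)[110:205,135:250]
    m=((hsv[...,1]>95)&(hsv[...,0]<25)&(hsv[...,0]>8)).astype(np.uint8)
    for k in cv2.findContours(m,0,1)[0]:
        if cv2.contourArea(k)>60:
            L=np.array([local(onz(d,*u,14)) for u in k.reshape(-1,2)+[135,110]]);print(cv2.contourArea(k),"loc",L.min(0).round(),L.max(0).round(),np.round(cv2.minAreaRect(k)[1],1),"val",cv2.mean(hsv,m)[2])
E
python3 - <<'E'
from h import *
hb();st();E_()
p,q=pose();rows([(p+sh(0,-y,0)-C,q) for y in(7,14)])
E
```

```text
689.0 loc [ -40. -128.   11.] [ 43. -44.  11.] [29. 30.] val 168.95218579234972
t 29.8833 grip [420.2 123.9  76.2] eul [ 7.22  0.75 91.94] tip [ 52.7 -24.5  73. ] F [-0.3 -1.2 -1.1] q [ 0.85  1.25 -1.12  2.12  0.55  0.47  1.27]
E,U [[7.2, -23.7, 35.6], [8.2, -26.2, 111.6]]
-1 0.01 -0.48 -0.51 0.0 0.0 0.0; -1 0.01 -0.48 -0.51 0.0 0.0 0.0
--
```

Run:
```python
from h import *
T0=np.load("top.npy",allow_pickle=True).item();S0=np.load("scene.npy",allow_pickle=True).item()
for n,d0 in(("top",T0),("scene",S0)):
    d=img(n)
    for lab,D,l in(("before",d0,None),("now",d,[1.5,-86])):
        w=np.array([518.,224.,16]) if l is None else sh(*l,13)
        u=proj(D,w).round().astype(int); r=9 if n=="top" else 6
        c=cv2.cvtColor(D["color"],cv2.COLOR_RGB2HSV)[u[1]-r:u[1]+r+1,u[0]-r:u[0]+r+1].astype(int)
        hp=c[...,2]-cv2.GaussianBlur(c[...,2].astype(np.float32),(0,0),4)
        print(n,lab,u,"mean",c.reshape(-1,3).mean(0).round(),"hp min/std",hp.min().round(),hp.std().round(2))
hb()
```

```text
top before [194 178] mean [ 18. 145. 169.] hp min/std -22.0 5.58
top now [223 167] mean [ 18. 139. 173.] hp min/std -8.0 1.62
scene before [271 162] mean [ 17. 112. 209.] hp min/std -30.0 10.35
scene now [269 181] mean [ 18. 116. 217.] hp min/std -2.0 0.96
687.0 loc [ -40. -131.   11.] [ 43. -47.  11.] [29. 30.] val 166.95753424657534
```

The biscuit now lies flat with its plain face up: the score texture is gone in both views and it is centred at sheet-local (2,-88). Next I return the turner to its rest.

Run:
```python
from h import *
p,q=pose()
a=rows([(p+[0,0,25],q),(p+[0,0,60],q),(p+[0,0,90],q)])
qt=tp(-5.4);pt=np.array([466.5,-91.3,69.7])
b=plan(*tool(np.array([440,20,170.]),tp(0)),-1,*a,deg=6.8)
c=plan(*tool(pt+[0,0,60],qt),-1,*b)
```

```text
-1 0.03 1.82 -1.72 0.0 0.0 0.0; -1 0.04 2.54 -2.41 0.0 0.0 0.0; -1 0.03 2.18 -2.06 0.0 0.0 0.0
--
-1 -0.04 -0.64 -0.71 6.5 -0.1 0.6; -1 -0.04 -0.72 -0.63 6.5 -0.1 0.6; -1 -0.05 -0.79 -0.55 6.5 -0.1 0.6; -1 -0.06 -0.84 -0.45 6.5 -0.1 0.6; -1 -0.07 -0.89 -0.35 6.5 -0.1 0.6
-1 -0.08 -0.92 -0.25 6.5 -0.1 0.6; -1 -0.09 -0.94 -0.14 6.5 -0.1 0.6; -1 -0.10 -0.95 -0.03 6.5 -0.1 0.6; -1 -0.11 -0.95 0.07 6.5 -0.1 0.6; -1 -0.12 -0.93 0.18 6.5 -0.1 0.6
-1 -0.13 -0.91 0.29 6.5 -0.1 0.6; -1 -0.14 -0.87 0.39 6.5 -0.1 0.6; -1 -0.14 -0.81 0.49 6.5 -0.1 0.6; -1 -0.15 -0.75 0.57 6.5 -0.1 0.6
--
-1 -0.63 -1.26 2.70 -0.0 1.0 1.0; -1 -0.69 -1.25 2.69 -0.0 1.0 1.0; -1 -0.76 -1.24 2.68 -0.0 1.0 1.0; -1 -0.82 -1.22 2.66 -0.0 1.0 1.0
--
```

{"op": "move_arm", "data": {
  "targets": "-1 0 1.8 -1.7 0 0 0; -1 0 2.5 -2.4 0 0 0; -1 0 2.2 -2.1 0 0 0; -1 0 -0.64 -0.71 6.5 -0.1 0.6; -1 0 -0.72 -0.63 6.5 -0.1 0.6"
}}

```text
clock: 30.45
eef_pos: [430.9, 118.4, 154.2]
tool_rot: [2.557, -0.022, -3.037]
force: [0.7, -0.4, -2.2]
width: 23.6
gripper_force: 60.2
```

{"op": "move_arm", "data": {
  "targets": "-1 -0.1 -0.79 -0.55 6.5 -0.1 0.6; -1 -0.1 -0.84 -0.45 6.5 -0.1 0.6; -1 -0.1 -0.89 -0.35 6.5 -0.1 0.6; -1 -0.1 -0.92 -0.25 6.5 -0.1 0.6; -1 -0.1 -0.94 -0.14 6.5 -0.1 0.6"
}}

```text
clock: 30.87
eef_pos: [440.2, 72.6, 156.9]
tool_rot: [3.125, -0.024, -3.086]
force: [-0.8, 0.1, -2.1]
width: 24.0
gripper_force: 60.2
```

{"op": "move_arm", "data": {
  "targets": "-1 -0.1 -0.95 0 6.5 -0.1 0.6; -1 -0.1 -0.95 0.07 6.5 -0.1 0.6; -1 -0.1 -0.93 0.18 6.5 -0.1 0.6; -1 -0.1 -0.91 0.29 6.5 -0.1 0.6; -1 -0.1 -0.87 0.39 6.5 -0.1 0.6"
}}

```text
clock: 31.28
eef_pos: [447.1, 27.3, 156.8]
tool_rot: [-2.596, -0.002, -3.13]
force: [0.3, 0.0, -2.0]
width: 23.9
gripper_force: 60.2
```

{"op": "move_arm", "data": {
  "targets": "-1 -0.1 -0.81 0.49 6.5 -0.1 0.6; -1 -0.2 -0.75 0.57 6.5 -0.1 0.6; -1 -0.63 -1.26 2.7 0 1 1; -1 -0.69 -1.25 2.69 0 1 1; -1 -0.76 -1.24 2.68 0 1 1"
}}

```text
clock: 31.7
eef_pos: [468.7, -74.7, 122.8]
tool_rot: [-2.375, 0.008, 3.066]
force: [1.2, 0.7, -2.4]
width: 24.0
gripper_force: 60.2
```

{"op": "move_arm", "data": {
  "targets": "-1 -0.82 -1.22 2.66 0 1 1; -1 0 0 0 0 0 0; -1 0 0 0 0 0 0; -1 0 0 0 0 0 0"
}}

```text
clock: 32.03
eef_pos: [473.8, -103.8, 112.0]
tool_rot: [-2.375, 0.006, 3.037]
force: [-0.1, 0.4, -1.7]
width: 23.8
gripper_force: 60.2
```

Run:
```python
from h import *
st();hb()
qt=tp(-5.4);pt=np.array([466.5,-91.3,69.7])
b=plan(*tool(pt+[0,0,60],qt),-1)
c=plan(*tool(pt+[0,0,6],qt),-1,*b,mm=18)
```

```text
t 32.0333 grip [465.6 -89.7 125.5] eul [-6.03 -0.35  1.3 ] tip [  70.3 -348.3   57.6] F [-0.1  0.4 -1.7] q [-0.15  0.81 -0.27  2.03  1.02  1.09  0.23]
-1 -0.11 -0.46 -0.21 1.3 -0.2 -0.7
--
-1 -0.00 1.28 1.27 0.0 0.0 0.0; -1 -0.00 1.28 1.27 0.0 0.0 0.0; -1 -0.00 1.28 1.27 0.0 0.0 0.0
--
```

{"op": "move_arm", "data": {
  "targets": "-1 -0.1 -0.46 -0.21 1.3 -0.2 -0.7; -1 0 1.28 1.27 0 0 0; -1 0 1.28 1.27 0 0 0; -1 0 1.28 1.27 0 0 0; -1 0 0 0 0 0 0"
}}

```text
clock: 32.5
eef_pos: [472.7, -107.0, 58.7]
tool_rot: [-2.349, -0.008, 3.048]
force: [0.2, 0.3, -0.8]
width: 23.6
gripper_force: 60.3
```

{"op": "move_arm", "data": {
  "targets": "-1 0 0 0 0 0 0; -1 0 0 0 0 0 0"
}}

```text
clock: 32.67
eef_pos: [473.5, -108.3, 61.6]
tool_rot: [-2.348, -0.004, 3.046]
force: [0.8, -0.4, -1.9]
width: 23.6
gripper_force: 60.3
```

Run:
```python
from h import *
st()
qt=tp(-5.4);pt=np.array([466.5,-91.3,69.7])
plan(*tool(pt+[0,0,0.5],qt),-1,mm=2)
```

```text
t 32.6667 grip [465.4 -94.   74.8] eul [-5.54  0.23 -0.24] tip [  68.9 -352.5    5.1] F [ 0.8 -0.4 -1.9] q [-0.17  0.92 -0.24  2.03  1.09  1.05  0.14]
-1 -0.03 0.18 0.04 -0.1 -0.1 0.0; -1 -0.03 0.18 0.04 -0.1 -0.1 0.0; -1 -0.03 0.18 0.04 -0.1 -0.1 0.0
--
```

{"op": "move_arm", "data": {
  "targets": "-1 0 0.18 0.04 0 -0.1 0; -1 0 0.18 0.04 0 -0.1 0; -1 0 0.18 0.04 -0.1 -0.1 0; -1 0 0 0 0 0 0; -1 0 0 0 0 0 0"
}}

```text
clock: 33.08
eef_pos: [473.6, -106.0, 56.7]
tool_rot: [-2.349, -0.0, 3.048]
force: [-0.1, 2.7, 5.4]
width: 24.0
gripper_force: 61.2
```

Run:
```python
from h import *
st()
d=img("top");c=d["color"]
m=(c.max(2)<60).astype(np.uint8)[125:240,285:335]
for k in cv2.findContours(m,0,1)[0]:
    if cv2.contourArea(k)>100: r=cv2.minAreaRect(k);print(np.array(r[0])+[285,125],r[1],r[2])
```

```text
t 33.0833 grip [465.4 -91.7  69.9] eul [-5.43 -0.   -0.16] tip [  69.5 -349.9    0.9] F [-0.1  2.7  5.4] q [-0.18  0.92 -0.23  2.03  1.1   1.05  0.13]
[315.57364082 204.59945679] (41.948421478271484, 12.48746109008789) 85.48600769042969
[312.50495148 150.45049667] (25.771465301513672, 30.448139190673828) 5.710593223571777
```

Run:
```python
from h import *
psi=-5.4;Q=down(psi,0,45);z=Q.as_matrix()[:,2]
e=np.array([np.cos(np.radians(psi)),np.sin(np.radians(psi)),0])
P=np.array([466.0,-91.5,69.8])+8*e
p,q=pose();z0=q.as_matrix()[:,2]
b=rows([(p-20*z0,q),(p-55*z0,q),(p-90*z0,q),(p-110*z0,q)],1)
c=plan(P+[0,0,110]+18.7*z,Q,1,*b,deg=6.9)
d=plan(P+(18.7-70)*z,Q,1,*c)
```

```text
1 -0.00 -0.00 -2.00 0.0 0.0 0.0; 1 0.00 0.00 -3.50 0.0 0.0 0.0; 1 -0.00 -0.00 -3.50 0.0 0.0 0.0; 1 -0.00 0.00 -2.00 0.0 0.0 0.0
--
1 0.14 -0.69 0.23 -4.3 4.3 -1.8; 1 0.15 -0.70 0.19 -4.3 4.3 -1.8; 1 0.16 -0.71 0.15 -4.3 4.3 -1.8; 1 0.17 -0.71 0.11 -4.3 4.3 -1.8; 1 0.18 -0.71 0.07 -4.3 4.3 -1.8
1 0.20 -0.71 0.03 -4.3 4.3 -1.8; 1 0.22 -0.70 -0.01 -4.3 4.3 -1.8; 1 0.25 -0.69 -0.04 -4.3 4.3 -1.8; 1 0.27 -0.68 -0.08 -4.3 4.3 -1.8; 1 0.30 -0.66 -0.11 -4.3 4.3 -1.8
--
1 -3.89 0.00 0.39 0.0 0.0 0.0; 1 -3.89 0.00 0.39 0.0 0.0 0.0
--
```

{"op": "move_arm", "data": {
  "targets": "1 0 0 0 0 0 0; 1 0 0 0 0 0 0; 1 0 0 0 0 0 0; 1 0 0 0 0 0 0; 1 0 0 -2 0 0 0"
}}

```text
clock: 33.55
eef_pos: [472.6, -95.1, 69.2]
tool_rot: [-2.345, -0.005, 3.044]
force: [0.2, -0.7, 0.8]
width: 82.0
gripper_force: 0.0
```

{"op": "move_arm", "data": {
  "targets": "1 0 0 -3.5 0 0 0; 1 0 0 -3.5 0 0 0; 1 0 0 -2 0 0 0; 1 0.1 -0.69 0.2 -4.3 4.3 -1.8; 1 0.15 -0.7 0.2 -4.3 4.3 -1.8"
}}

```text
clock: 33.97
eef_pos: [477.7, -35.8, 140.3]
tool_rot: [-2.503, -0.158, 3.006]
force: [-0.2, -1.2, -0.3]
width: 85.2
gripper_force: 0.0
```

{"op": "move_arm", "data": {
  "targets": "1 0.2 -0.7 0.15 -4.3 4.3 -1.8; 1 0.2 -0.7 0.1 -4.3 4.3 -1.8; 1 0.2 -0.7 0.1 -4.3 4.3 -1.8; 1 0.2 -0.7 0 -4.3 4.3 -1.8; 1 0.2 -0.7 0 -4.3 4.3 -1.8"
}}

```text
clock: 34.38
eef_pos: [466.8, -72.3, 156.9]
tool_rot: [-2.872, -0.561, 2.97]
force: [-0.2, 0.6, -0.3]
width: 85.4
gripper_force: 0.0
```

{"op": "move_arm", "data": {
  "targets": "1 0.25 -0.7 0 -4.3 4.3 -1.8; 1 0.3 -0.7 -0.1 -4.3 4.3 -1.8; 1 0.3 -0.7 -0.1 -4.3 4.3 -1.8; 1 -3.8 0 0.4 0 0 0; 1 -3.8 0 0.4 0 0 0"
}}

```text
clock: 34.8
eef_pos: [508.0, -99.3, 105.3]
tool_rot: [-3.141, -0.794, 3.042]
force: [0.4, 0.3, 0.0]
width: 85.1
gripper_force: 0.0
```

{"op": "move_arm", "data": {
  "targets": "1 0 0 0 0 0 0; 1 0 0 0 0 0 0; 1 0 0 0 0 0 0"
}}

```text
clock: 35.05
eef_pos: [506.9, -95.3, 106.4]
tool_rot: [3.139, -0.796, 3.05]
force: [-0.3, 0.9, 0.7]
width: 85.4
gripper_force: 0.0
```

Run:
```python
from h import *
psi=-5.4;Q=down(psi,0,45);z=Q.as_matrix()[:,2]
e=np.array([np.cos(np.radians(psi)),np.sin(np.radians(psi)),0])
P=np.array([466.0,-91.5,69.8])+8*e
s=read_state();print(s["clock"],s["qpos"].round(2),pose()[0],P+(18.7-70)*z)
d=plan(P+(18.7-70)*z,Q,1)
plan(P+18.7*z,Q,1,*d,mm=20)
d=img("top");c=d["color"]
m=(c.max(2)<60).astype(np.uint8)[125:240,285:335]
for k in cv2.findContours(m,0,1)[0]:
    if cv2.contourArea(k)>50: r=cv2.minAreaRect(k);print(np.array(r[0])+[285,125],r[1],r[2])
hb(d)
```

```text
35.05 [ 0.36  1.1  -0.52  1.26  0.33  1.68  1.28] [506.91315144 -95.32323106 106.43057337] [510.07808573 -95.66660585 106.07457787]
1 -0.25 -0.00 -0.20 0.0 -0.6 0.1
--
1 0.00 -0.00 1.75 0.0 0.0 0.0; 1 0.00 -0.00 1.75 0.0 0.0 0.0; 1 0.00 -0.00 1.75 0.0 0.0 0.0; 1 0.00 -0.00 1.75 0.0 0.0 0.0
--
[310.04950714 207.00495148] (9.054838180541992, 46.5677375793457) 5.710593223571777
[312. 149.] (48.0, 44.0) 90.0
684.0 loc [ -40. -131.   11.] [ 43. -47.  11.] [29. 30.] val 171.32187070151306
```

{"op": "move_arm", "data": {
  "targets": "1 -0.2 0 -0.2 0 -0.6 0.1; 1 0 0 1.8 0 0 0; 1 0 0 1.8 0 0 0; 1 0 0 1.7 0 0 0; 1 0 0 1.7 0 0 0"
}}

```text
clock: 35.52
eef_pos: [461.3, -91.5, 58.0]
tool_rot: [-3.141, -0.78, 3.046]
force: [0.4, -0.3, 0.7]
width: 85.7
gripper_force: 0.0
```

{"op": "move_arm", "data": {
  "targets": "1 0 0 0 0 0 0; 1 0 0 0 0 0 0; 1 0 0 0 0 0 0"
}}

```text
clock: 35.77
eef_pos: [462.5, -91.4, 57.9]
tool_rot: [-3.142, -0.781, 3.046]
force: [0.5, -1.1, 0.1]
width: 85.1
gripper_force: 0.0
```

Run:
```python
from h import *
psi=-5.4;Q=down(psi,0,45);z=Q.as_matrix()[:,2]
e=np.array([np.cos(np.radians(psi)),np.sin(np.radians(psi)),0])
P=np.array([466.0,-91.5,69.8])+8*e
s=read_state();print(s["clock"],s["qpos"].round(2),pose()[0],s["force"])
plan(P+18.7*z,Q,1)
```

```text
35.7667 [ 0.39  1.11 -0.52  1.43  0.35  1.51  1.24] [462.52617817 -91.39627765  57.92078816] [ 0.48244573 -1.05253732  0.07521485]
1 0.03 0.02 0.22 0.0 0.3 -0.1
--
```

{"op": "move_arm", "data": {
  "targets": "1 0 0 0.2 0 0.3 0; 1 0 0 0 0 0 0; -1 0 0 0 0 0 0; -1 0 0 0 0 0 0; -1 0 0 0 0 0 0"
}}

```text
clock: 36.18
eef_pos: [459.8, -91.1, 55.1]
tool_rot: [3.141, -0.789, 3.047]
force: [0.2, 0.0, 0.7]
width: 51.7
gripper_force: 0.0
```

{"op": "move_arm", "data": {
  "targets": "-1 0 0 0 0 0 0; -1 0 0 0 0 0 0; -1 0 0 0 0 0 0; -1 0 0 0 0 0 0; -1 0 0 0 0 0 0"
}}

```text
clock: 36.6
eef_pos: [459.7, -91.2, 55.1]
tool_rot: [3.141, -0.789, 3.047]
force: [1.0, -0.8, 0.5]
width: 24.0
gripper_force: 59.0
```

Run:
```python
from h import *
T=np.load("top.npy",allow_pickle=True).item();S=np.load("scene.npy",allow_pickle=True).item();W=np.load("w1.npy",allow_pickle=True).item()
u={}
for n,D,bx in(("T",T,(386,200,408,222)),("S",S,(158,259,178,279)),("W",W,(36,155,76,195))):
    x0,y0,x1,y1=bx;c=D["color"][y0:y1,x0:x1]; c=cv2.resize(c,None,fx=8,fy=8,interpolation=cv2.INTER_CUBIC)
    hsv=cv2.cvtColor(c,cv2.COLOR_RGB2HSV); m=((hsv[...,1]<45)&(hsv[...,2]>{"T":105,"S":140,"W":140}[n])).astype(np.uint8)
    cc,hr=cv2.findContours(m,cv2.RETR_CCOMP,cv2.CHAIN_APPROX_NONE)
    for k,h in zip(cc,hr[0]):
        if h[3]>=0 and cv2.contourArea(k)>600:
            e=cv2.fitEllipse(k);ct=(np.array(e[0])+.5)/8-.5+[x0,y0];print(n,"hole",ct.round(2),np.round(np.array(e[1])/8,1),onz(D,*ct,74).round(1));u[n]=ray(D,*ct)
for a,b in(("T","S"),("T","W"),("S","W")):
    if a in u and b in u: print(a,b,tri(u[a],u[b]))
s=read_state();print(s["width"],s["gripper_force"],s["force"],s["eef_pos"])
p,q=pose(); z=q.as_matrix()[:,2]; qt=tp(-5.4); pt=np.array([466.5,-91.5,70.])
c=q.as_matrix()[:,1]; pt=pt+c*np.dot(p-18.7*z-pt-8*qt.apply([1,0,0]),c); print(pt)
np.savez("g.npz",t=q.inv().apply(pt-p),q=(q.inv()*qt).as_quat())
```

```text
S hole [166.58 267.79] [7.5 8.6] [ 436.  -316.5   74. ]
W hole [ 57.95 181.99] [ 8.1 18.8] [ 444.7 -313.2   74. ]
W hole [ 50.2  168.38] [ 8.6 12.5] [ 429.2 -316.4   74. ]
S W (array([ 432.03273048, -316.85036915,   71.0965824 ]), np.float64(5.8791128333339))
23.95375527500382 59.00951789226383 [ 1.0004948  -0.83541647  0.52261779] [459.7006798  -91.15659764  55.09398391]
[466.46990445 -91.81497777  69.99992675]
```

```bash
cat >> h.py <<'E'
def up(head): return tp(head,0,-90)
E
python3 - <<'E'
from h import *
p,q=pose()
a=rows([(p+[0,0,25],q),(p+[0,0,60],q),(p+[0,0,95],q)])
Qf=up(-126); print(Qf.as_matrix().round(2)); f=tool(np.array([437,-316,205.]),Qf)
b=plan(*f,-1,*a,deg=6.8)
R0=q;w=(R0.inv()*f[1]).as_rotvec()
for s in(0,.25,.5,.75,1): print(s,(R0*R.from_rotvec(w*s)).as_matrix()[:,2].round(2))
E
```

```text
-1 1.77 0.00 -1.76 0.0 0.0 0.0; -1 2.48 0.00 -2.46 0.0 0.0 0.0; -1 2.48 0.00 -2.46 0.0 0.0 0.0
--
[[-0.    0.81  0.59]
 [-0.   -0.59  0.81]
 [ 1.    0.    0.  ]]
-1 0.19 -1.14 -0.13 -0.0 -2.5 6.1; -1 0.06 -1.15 -0.14 -0.0 -2.5 6.1; -1 -0.07 -1.15 -0.14 -0.0 -2.5 6.1; -1 -0.19 -1.14 -0.13 -0.0 -2.5 6.1; -1 -0.32 -1.11 -0.12 -0.0 -2.5 6.1
-1 -0.44 -1.07 -0.11 -0.0 -2.5 6.1; -1 -0.56 -1.01 -0.09 -0.0 -2.5 6.1; -1 -0.67 -0.95 -0.06 -0.0 -2.5 6.1; -1 -0.77 -0.87 -0.03 -0.0 -2.5 6.1; -1 -0.85 -0.79 0.01 -0.0 -2.5 6.1
-1 -0.93 -0.69 0.04 -0.0 -2.5 6.1; -1 -1.00 -0.59 0.09 -0.0 -2.5 6.1; -1 -1.05 -0.48 0.13 -0.0 -2.5 6.1; -1 -1.09 -0.36 0.18 -0.0 -2.5 6.1; -1 -1.11 -0.24 0.22 -0.0 -2.5 6.1
-1 -1.12 -0.12 0.27 -0.0 -2.5 6.1; -1 -1.12 -0.00 0.32 -0.0 -2.5 6.1; -1 -1.09 0.11 0.37 -0.0 -2.5 6.1; -1 -1.06 0.23 0.42 -0.0 -2.5 6.1; -1 -1.01 0.34 0.46 -0.0 -2.5 6.1
-1 -0.95 0.44 0.50 -0.0 -2.5 6.1
--
0 [-0.71  0.07 -0.7 ]
0.25 [-0.54 -0.01 -0.84]
0.5 [-0.42 -0.18 -0.89]
0.75 [-0.37 -0.4  -0.84]
1 [-0.41 -0.57 -0.71]
```

{"op": "move_arm", "data": {
  "targets": "-1 1.8 0 -1.8 0 0 0; -1 2.5 0 -2.5 0 0 0; -1 2.5 0 -2.5 0 0 0; -1 0.2 -1.14 -0.13 0 -2.5 6.1; -1 0.1 -1.15 -0.14 0 -2.5 6.1"
}}

```text
clock: 37.02
eef_pos: [458.1, -113.4, 156.9]
tool_rot: [-2.955, -0.676, 2.768]
force: [-0.1, -0.3, -3.1]
width: 24.5
gripper_force: 59.1
```

{"op": "move_arm", "data": {
  "targets": "-1 -0.1 -1.15 -0.14 0 -2.5 6.1; -1 -0.2 -1.14 -0.13 0 -2.5 6.1; -1 -0.3 -1.1 -0.1 0 -2.5 6.1; -1 -0.4 -1.1 -0.1 0 -2.5 6.1; -1 -0.6 -1 -0.1 0 -2.5 6.1"
}}

```text
clock: 37.43
eef_pos: [449.0, -171.0, 167.5]
tool_rot: [-2.711, -0.3, 2.267]
force: [-0.6, 0.9, -1.4]
width: 23.8
gripper_force: 59.1
```

{"op": "move_arm", "data": {
  "targets": "-1 -0.7 -0.95 -0.1 0 -2.5 6.1; -1 -0.8 -0.9 0 0 -2.5 6.1; -1 -0.9 -0.8 0 0 -2.5 6.1; -1 -0.9 -0.7 0 0 -2.5 6.1; -1 -1 -0.6 0.1 0 -2.5 6.1"
}}

```text
clock: 37.85
eef_pos: [442.3, -227.9, 179.5]
tool_rot: [-2.678, 0.132, 1.884]
force: [0.5, -0.5, -2.2]
width: 24.1
gripper_force: 59.1
```

{"op": "move_arm", "data": {
  "targets": "-1 -1 -0.5 0.1 0 -2.5 6.1; -1 -1.1 -0.4 0.2 0 -2.5 6.1; -1 -1.1 -0.2 0.2 0 -2.5 6.1; -1 -1.1 -0.1 0.3 0 -2.5 6.1; -1 -1.1 0 0.3 0 -2.5 6.1"
}}

```text
clock: 38.27
eef_pos: [435.5, -283.2, 190.9]
tool_rot: [-2.826, 0.542, 1.453]
force: [-0.3, 0.0, -1.6]
width: 24.4
gripper_force: 59.1
```

{"op": "move_arm", "data": {
  "targets": "-1 -1.1 0.1 0.4 0 -2.5 6.1; -1 -1.1 0.2 0.4 0 -2.5 6.1; -1 -1 0.3 0.5 0 -2.5 6.1; -1 -1 0.4 0.5 0 -2.5 6.1; -1 0 0 0 0 0 0"
}}

```text
clock: 38.68
eef_pos: [428.7, -328.7, 199.5]
tool_rot: [-3.137, 0.789, 0.958]
force: [-0.8, -0.1, -1.5]
width: 24.1
gripper_force: 59.1
```

{"op": "move_arm", "data": {
  "targets": "-1 0 0 0 0 0 0; -1 0 0 0 0 0 0"
}}

```text
clock: 38.85
eef_pos: [429.0, -328.1, 200.1]
tool_rot: [-3.133, 0.785, 0.964]
force: [-0.3, -0.7, -1.1]
width: 24.1
gripper_force: 59.1
```

Run:
```python
from h import *
s=read_state();p,q=turner(*pose(s));print(s["clock"],"grip",p,"tip",p+q.apply([-88,0,0]),q.as_matrix().round(3),s["qpos"].round(2),s["width"])
plan(*tool(np.array([437,-316,180.]),up(-126)),-1)
d=img("wrist");np.save("w2.npy",d,allow_pickle=True)
t=img("top");sc=img("scene")
for n,D in(("wrist",d),("top",t),("scene",sc)): print(n,proj(D,[437,-316,74]),proj(D,p+q.apply([-88,0,0])))
B=lambda c,u,r,w:cv2.resize(cv2.cvtColor(c[max(0,u[1]-r):u[1]+r,max(0,u[0]-r):u[0]+r],cv2.COLOR_RGB2BGR),(w,w),interpolation=cv2.INTER_CUBIC)
a=cv2.vconcat([B(t["color"],(396,205),35,300),B(sc["color"],(172,262),40,300)])
b=cv2.resize(cv2.cvtColor(d["color"],cv2.COLOR_RGB2BGR),(500,375));b=cv2.copyMakeBorder(b,0,225,0,0,cv2.BORDER_CONSTANT)
cv2.imwrite("pics/c7.png",cv2.hconcat([a,b]))
```

```text
38.85 grip [ 437.59249549 -315.89659297  206.79351049] tip [ 436.86856574 -315.80705458  118.79653379] [[ 0.008  0.818  0.576]
 [-0.001 -0.576  0.818]
 [ 1.    -0.007 -0.004]] [-0.03  0.74  0.32  1.82  0.6   1.02 -0.79] 24.10146385618299
-1 1.87 -0.04 1.93 0.3 0.2 0.9
--
wrist [256.8443937   72.20519474] [256.2287568  117.70321739]
top [396.31561695 210.13528569] [402.8773628  210.01978329]
scene [166.94617887 267.80436917] [164.17950775 261.64378283]
```

View pics/c7.png

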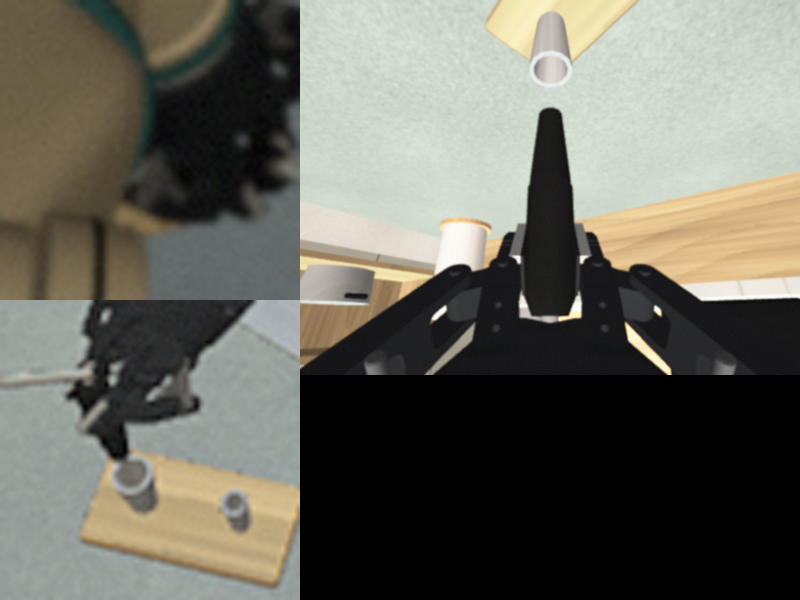

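The composite shows the wrist view with the handle end at crop (550,113) in line with the wide cup mouth at (551,69). The predicted cup position agrees within 1.5 px, so I can lower it.

Run:
```python
from h import *
a=plan(*tool(np.array([437,-316,172.]),up(-126)),-1,mm=20)
b=plan(*tool(np.array([437,-316,117.]),up(-126)),-1,*a,mm=8)
```

```text
-1 1.25 -0.03 1.24 0.2 0.1 0.4; -1 1.25 -0.04 1.25 0.2 0.1 0.4
--
-1 0.55 -0.00 0.56 0.0 0.0 0.0; -1 0.55 -0.00 0.56 0.0 0.0 0.0; -1 0.55 -0.00 0.56 0.0 0.0 0.0; -1 0.55 -0.00 0.56 0.0 0.0 0.0; -1 0.55 -0.00 0.56 0.0 0.0 0.0
-1 0.55 -0.00 0.56 0.0 0.0 0.0; -1 0.55 -0.00 0.56 0.0 0.0 0.0
--
```

{"op": "move_arm", "data": {
  "targets": "-1 1.25 -0.03 1.24 0.2 0.1 0.4; -1 1.25 -0.04 1.25 0.2 0.1 0.4; -1 0.55 0 0.56 0 0 0; -1 0 0 0 0 0 0; -1 0 0 0 0 0 0"
}}

```text
clock: 39.42
eef_pos: [428.0, -328.6, 157.5]
tool_rot: [3.141, 0.784, 0.941]
force: [-0.5, -0.4, -0.7]
width: 23.9
gripper_force: 59.1
```

{"op": "move_arm", "data": {
  "targets": "-1 0.55 0 0.56 0 0 0; -1 0.55 0 0.56 0 0 0; -1 0.55 0 0.56 0 0 0; -1 0 0 0 0 0 0"
}}

```text
clock: 39.75
eef_pos: [427.6, -328.0, 132.3]
tool_rot: [-3.14, 0.784, 0.942]
force: [0.0, 0.5, -0.9]
width: 24.0
gripper_force: 59.1
```

```bash
cat > s.py <<'E'
from h import *
s=read_state();p,q=turner(*pose(s));print(s["clock"],"grip",p.round(1),"tip",(p+q.apply([-88,0,0])).round(1),"F",s["force"].round(1),"axis",q.as_matrix()[:,0].round(3))
E
python3 s.py
```

```text
39.75 grip [ 436.4 -315.9  139. ] tip [ 436.2 -316.    51. ] F [ 0.   0.5 -0.9] axis [0.003 0.001 1.   ]
```

{"op": "move_arm", "data": {
  "targets": "-1 0.56 0 0.56 0 0 0; -1 0.56 0 0.56 0 0 0; -1 0.4 0 0.4 0 0 0; -1 0 0 0 0 0 0; -1 0 0 0 0 0 0"
}}

```text
clock: 40.17
eef_pos: [428.5, -327.9, 111.4]
tool_rot: [3.141, 0.783, 0.941]
force: [1.0, 2.0, -2.2]
width: 24.1
gripper_force: 59.2
```

{"op": "move_arm", "data": {
  "targets": "-1 0.2 0 0.2 0 0 0; -1 0 0 0 0 0 0; -1 0 0 0 0 0 0"
}}

```text
clock: 40.42
eef_pos: [428.5, -327.9, 109.2]
tool_rot: [3.14, 0.782, 0.94]
force: [0.5, 4.0, -2.3]
width: 24.0
gripper_force: 59.5
```

{"op": "move_arm", "data": {
  "targets": "-1 0.15 0 0.15 0 0 0; -1 0 0 0 0 0 0; -1 0 0 0 0 0 0"
}}

```text
clock: 40.67
eef_pos: [428.5, -327.8, 107.3]
tool_rot: [3.14, 0.782, 0.94]
force: [0.9, 6.3, 0.6]
width: 23.9
gripper_force: 59.8
```

```bash
python3 s.py
```

```text
40.6667 grip [ 437.3 -315.7  114.1] tip [ 437.2 -315.8   26.1] F [0.9 6.3 0.6] axis [0.001 0.001 1.   ]
```

{"op": "move_arm", "data": {
  "targets": "-1 0.13 -0.08 -0.13 0 0 0; -1 0 0 0 0 0 0; -1 0.15 0 0.15 0 0 0; -1 0 0 0 0 0 0; -1 0 0 0 0 0 0"
}}

```text
clock: 41.08
eef_pos: [428.6, -327.0, 105.2]
tool_rot: [3.14, 0.784, 0.939]
force: [0.6, 0.1, -1.8]
width: 24.0
gripper_force: 59.2
```

{"op": "move_arm", "data": {
  "targets": "-1 0.15 0 0.15 0 0 0; -1 0 0 0 0 0 0; -1 0 0 0 0 0 0"
}}

```text
clock: 41.33
eef_pos: [428.7, -327.0, 103.1]
tool_rot: [3.14, 0.784, 0.94]
force: [1.2, 0.1, -0.2]
width: 23.8
gripper_force: 59.4
```

```bash
python3 s.py
```

```text
41.3333 grip [ 437.5 -314.9  109.9] tip [ 437.4 -315.1   21.9] F [ 1.2  0.1 -0.2] axis [0.001 0.002 1.   ]
```

{"op": "move_arm", "data": {
  "targets": "-1 0.08 0 0.08 0 0 0; -1 0 0 0 0 0 0; -1 0 0 0 0 0 0"
}}

```text
clock: 41.58
eef_pos: [428.6, -327.1, 102.6]
tool_rot: [3.139, 0.785, 0.939]
force: [2.7, 0.6, 4.4]
width: 24.1
gripper_force: 59.8
```

{"op": "move_arm", "data": {
  "targets": "-1 0.08 0 0.08 0 0 0; -1 0 0 0 0 0 0; -1 0 0 0 0 0 0"
}}

```text
clock: 41.83
eef_pos: [428.6, -327.2, 102.2]
tool_rot: [3.139, 0.785, 0.939]
force: [1.9, 2.0, 9.2]
width: 23.9
gripper_force: 60.4
```

```bash
python3 s.py
```

```text
41.8333 grip [ 437.4 -315.1  109. ] tip [ 437.2 -315.4   21. ] F [1.9 2.  9.2] axis [0.002 0.004 1.   ]
```

{"op": "move_arm", "data": {
  "targets": "1 0 0 0 0 0 0; 1 0 0 0 0 0 0; 1 0 0 0 0 0 0; 1 0 0 0 0 0 0; 1 0 0 -1 0 0 0"
}}

```text
clock: 42.25
eef_pos: [430.5, -321.5, 107.4]
tool_rot: [-3.139, 0.786, 0.94]
force: [-0.2, -0.6, 0.2]
width: 82.3
gripper_force: 0.0
```

{"op": "move_arm", "data": {
  "targets": "1 0 0 -3 0 0 0; 1 0 0 -3 0 0 0; 1 0 0 -3 0 0 0; 1 0 0 -3 0 0 0; 1 0 0 -3 0 0 0"
}}

```text
clock: 42.67
eef_pos: [495.5, -233.8, 215.6]
tool_rot: [3.141, 0.783, 0.941]
force: [0.7, -0.7, -0.4]
width: 85.2
gripper_force: 0.0
```

{"op": "move_arm", "data": {
  "targets": "1 0 0 -2 0 0 0; 1 0 0 0 0 0 0; 1 0 0 0 0 0 0; 1 0 0 0 0 0 0; 1 0 0 0 0 0 0"
}}

```text
clock: 43.08
eef_pos: [501.7, -224.7, 227.7]
tool_rot: [-3.14, 0.786, 0.94]
force: [0.9, -0.0, -0.3]
width: 85.6
gripper_force: 0.0
```

Run:
```python
from h import *
t=img("top");hb(t);sc=img("scene");w=img("wrist")
for n,D in(("scene",sc),("wrist",w)):
    c=D["color"]; f=[proj(D,[437.3,-315.3,z]).round().astype(int) for z in(60,74,90,109,135)]
    print(n,[(u.tolist(),c[u[1],u[0]].tolist() if 0<=u[1]<384 and 0<=u[0]<512 else None) for u in f])
x=sc["color"];m=(x.max(2)<60).astype(np.uint8)[200:290,130:210]
for k in cv2.findContours(m,0,1)[0]:
    if cv2.contourArea(k)>20: print(cv2.contourArea(k),np.array(cv2.boundingRect(k))+[130,200,0,0])
w0=w["color"];m=(w0.max(2)<60).astype(np.uint8)[:200]
for k in cv2.findContours(m,0,1)[0]:
    if cv2.contourArea(k)>200: print("w",cv2.contourArea(k),cv2.minAreaRect(k))
print(read_state()["eef_pos"],read_state()["clock"])
```

```text
686.0 loc [ -40. -131.   11.] [ 43. -46.  11.] [29. 30.] val 169.73799725651577
scene [([168, 269], [31, 29, 32]), ([167, 268], [24, 25, 26]), ([166, 266], [23, 24, 25]), ([165, 263], [24, 24, 20]), ([163, 259], [70, 68, 65])]
wrist [([257, 135], [187, 184, 181]), ([257, 144], [29, 27, 26]), ([257, 155], [22, 20, 20]), ([257, 169], [21, 21, 20]), ([257, 189], [28, 29, 27])]
90.5 [159 256  12  16]
27.0 [130 246   9  23]
81.0 [190 200  20  13]
w 1129.5 ((257.0, 169.0), (60.0, 22.0), 90.0)
[ 502.3108498  -224.56150154  227.79278187] 43.2333
```

```bash
python3 -c "
from h import *
print(order.finish_job())"
```

```text
the job is handed in; nothing more can be done
None
```

I turned the biscuit over and it lies flat on the sheet, plain face up. I laid the turner back on its rest, took a new hold, and stood it handle down in the wide cup. The job was handed in at about 43 s; the first flip attempt failed and I repeated it. No verdict came back.

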